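# Go / no-go check of a ventilator valve-block port

### The job

Check the bore of the open white port on the ventilator valve block with the double-ended plug gauge: push the long go end (green band) straight in until its collar sits fully home on the port's rim, draw it out and lay the gauge back in its rest. Then take it again the other way round and stand the short no-go end (red band) upright and centred on the port's mouth, pressing it down with about 10 N for a second to confirm that it refuses to enter. Finish with the gauge lying let go in its rest; never force it, never drop it on the bench, and leave the other things on the bench where they are.

Things in the scene. Friction and masses are not known exactly. Their poses are not given: they have to be found in the camera images.
- gauge: double-ended plug gauge, one rigid piece, 178 mm long, about 0.3 kg; origin on its axis at mid-handle, y along it to the go end. Hexagonal aluminium handle, 24 mm across flats, y -50 to +50 mm. In the rest it lies level, one corner of the hexagon down, two flats upright (facing its +x and -x) to be gripped; fingers leaning 45 degrees along its axis can lift it level, then stand it upright.
- go_tip (a point): centre of the go plug's end face, 98 mm from the gauge's origin along +y. Next to the handle sits a collar, 34 mm in diameter, 8 mm thick, with a green band; then the steel go plug, 22 mm in diameter, 40 mm long, its nose chamfered over the last 3 mm.
- nogo_tip (a point): centre of the no-go plug's end face, 80 mm from the gauge's origin along -y. Next to the handle sits a like collar (34 mm in diameter, 8 mm thick) with a red band; then the steel no-go plug, 26 mm in diameter, 22 mm long, with a square edge.
- seat (a point): where the gauge's origin lies when it is in the rest, 60 mm above the bench; y along the rest, z up. Either end of the gauge may point along +y.
- rest: gauge rest fixed to the bench (origin under its centre): grey foot plate 75 x 130 x 10 mm with two blue V saddles, 8 mm thick, centred 40 mm either side of the middle along y. The V faces slope 30 degrees, spread 26 mm to either side, end level with the gauge's axis. The handle lies in them, corner down, collars outside the saddles, with 6 mm of play along y either way.
- port_mouth (a point): centre of the open port's mouth, at its rim, 85 mm above the bench; z up, out of the port. White tube, 40 mm outside and 23.2 mm inside diameter, straight bore 45 mm deep, blue ring round its foot. The go end is fully home when the collar meets the rim, the go tip then 40 mm below the mouth.
- manifold: valve block of a ventilator, fixed to the bench; origin on the bench under the open port. Aluminium block 85 x 130 mm, top 40 mm above the bench, on a dark steel plate 150 x 185 mm, both reaching from the open port towards -y. 70 mm from the open port, at -y, stands a second outlet closed by an orange cap, 13 mm lower than the open rim; it is not to be checked.
- meter_mid (a point): bystander: centre of a grey hand-held pressure meter, 75 x 150 x 30 mm, lying flat, long side along its y; leave it alone
- simulator_mid (a point): bystander: centre of a white box with blue top and coloured terminals (patient simulator), 75 x 120 x 38 mm, long side along its y; leave it alone
- dust_cap_mid (a point): bystander: centre of a loose orange dust cap, 45 mm in diameter, 14 mm high; leave it alone
- screwdriver_grip (a point): bystander: handle of a yellow screwdriver, 190 mm long, lying flat; leave it alone
Mind the look-alikes: they are no part of the job. There is more than one size of the gauge; the job needs the smaller.

How it is judged:
By the outcome, as a careful person would: the job done as asked, in the order asked, and still so for the second after the job is handed in, with the robot touching nothing.
It also fails if it takes over 72 s, if anything falls off the work surface, if the arm or the gripper's body presses on something with over 40 N, if the wrist force passes 120 N, or if a joint passes its speed limit or range.

### The arm

A 7-joint arm with a two-finger parallel gripper is mounted at the origin on the work surface. World frame = base frame: x ahead of the robot, y to its left, z up, the work surface at z = 0. Lengths are in mm, angles in rad, forces in N, time in s.
With the tool pointing down it reaches from about 350 to 900 mm from the base axis. Payload 8.1 kg.
Tool frame: the origin (TCP) lies at the very end of the fingers, on their centre line; the grasp point (between the pads) lies robot.grasp_offset behind it (robot.grasp_offset is the distance from the TCP to the grasp point, in mm); z points along the fingers, y is the direction in which the jaws open and shut (so a half turn about z gives the same grasp; the last joint's range is limited). The gripper opens to 85 mm and grips with 20 to 120 N. Pads are 22 mm wide; open, the fingers measure 114 mm over their backs; the gripper's body (76 mm by 85 mm) begins 54 mm behind the grasp point. The pads swing forward as they close: fully open they stand 13 mm farther back than shut.
Start: joints at [1.124, 0.434, 0.025, 1.573, -0.012, 1.134, -0.075], TCP at [210.644, -588.447, 231.323] pointing down, gripper open.
Joint ranges: [-2.62, 2.62], [-0.44, 2.09], [-1.27, 1.32], [0.08, 2.57], [-1.32, 4.46], [0.12, 2], [-2.74, 2.74]. Speed limits (rad/s): [2.22, 2.22, 3.01, 3.01, 3.14, 3.14, 3.14].

### API

Orientations are given as a rotation vector (axis times angle).
In Python, from workcell import robot, cams, order gives the robot as it stands.
- The arm moves only by the shell command python3 -m inch 'ROWS' [FORCE]. ROWS is JSON, a list of rows, each an object of numbers: "fingers": the gripper command: -1 is shut, 1 is fully open, values between are in proportion; "tx", "ty", "tz": the shift along the tool's x, y, z in cm; "ax", "ay", "az": the turn, a rotation vector about the tool's x, y, z in degrees. In form: [{"fingers": .., "tx": .., "ty": .., "tz": .., "ax": .., "ay": .., "az": ..}, ...]. A call has 1 to 8 rows; each row is the pose to reach, as a shift and turn from the pose commanded when the call began, along the tool's axes at that moment; what a row does not reach only later rows make up. A row lasts 1/8 s, in which the tool goes at most 62.5 mm and 10.7 degrees, less where a joint would pass 70% of its speed; a pose out of reach is approached as far as the arm can. A call with a gripper value outside its range is refused whole. The fingers move at their own pace and stop on an object; FORCE is the grip in N (left out, the last holds). Time passes only in rows, so rows that repeat a pose let the fingers close. It gives the time, the measured TCP pose, the force and the opening at its end, in the units of the state.
- robot.read_state(): the state, without advancing time (a new reading comes with each control period).
- cams.get_image(name): name is "scene" or "top" or "wrist"; returns the picture (384x512x3 uint8, red, green, blue); there is no depth.
- cams.camera_params(name): a dict with "mtx" (3x3 intrinsics, pixels), "R" (3x3) and "t" (3): a world point X has camera coordinates R X + t. Camera axes: x right, y down, z forward; pixel columns grow to the right and rows downward; lengths in mm; the calibration is good to about 2 mm. A picture is of the moment at which its call begins: read the wrist's pose just before it. camera_params takes no time and is no camera call; for the wrist camera it gives the pose at the moment of the call.
- order.job_done(): hands the job in, once; it reports no verdict.
The state is a dict: "clock": time; "joint_pos": joint angles; "joint_velocities": joint speeds; "tau": joint torques, N m; "tool_pos": TCP position; "orientation": TCP orientation; "ft_force": force on the tool from outside, world axes, zero at the start; "ft_torque": the same for the moment, N m; "width": finger opening in mm.
Only numpy, scipy, OpenCV 4.12 (cv2) and the standard library are available. Lean on these libraries where they do the work, as an engineer would, in place of code of your own. Each camera call takes 0.05 s, during which the arm holds its last target. There are 200 camera calls.

## Working session

There is one attempt and no reset: what is moved stays moved. The work goes in short steps, Python scripts to look and compute and a shell command to move; the robot and the scene stay as the last step left them, time stands still between calls to the robot, and variables do not carry over. Pictures are saved under pics/ and viewed, about 8 in all and at most 12, crops included, and the job is handed in when it is done.

```bash
ls; mkdir -p pics; python3 - <<'E'
from workcell import robot,cams,order
import cv2,numpy as np
print(robot.read_state(), robot.grasp_offset)
for n in ["scene","top","wrist"]:
    p=cams.camera_params(n); print(n,{k:np.round(v,3).tolist() for k,v in p.items()})
    im=cams.get_image(n); np.save(f"pics/{n}0.npy",im)
    cv2.imwrite(f"pics/{n}0.png",im[:,:,::-1])
E
```

```text
pics
{'clock': 0.0, 'joint_pos': array([ 1.12442593,  0.43522904,  0.0250006 ,  1.57412978, -0.01159648,
        1.13399421, -0.07510785]), 'joint_velocities': array([-0.00038601, -0.00039875,  0.00024014,  0.00210991,  0.00164487,
        0.00059471, -0.00055338]), 'tau': array([-3.01755963e-04, -6.70463848e+01,  1.02540705e+00, -3.16208231e+01,
        1.55554118e-02,  1.25659921e-02,  1.56132182e-05]), 'tool_pos': array([ 210.40273918, -587.96629013,  230.50989139]), 'orientation': array([-3.09379244e+00, -5.36914948e-01,  6.80790596e-04]), 'ft_force': array([-0.21858329, -0.72874941, -0.07642407]), 'ft_torque': array([0.00635007, 0.02792521, 0.02198154]), 'width': 85.72785062516024} 18.700000000000003
scene {'mtx': [[486.989, 0.0, 255.151], [0.0, 486.989, 188.748], [0.0, 0.0, 1.0]], 'R': [[-0.667, 0.745, -0.016], [0.405, 0.344, -0.847], [-0.625, -0.572, -0.531]], 't': [277.106, -173.473, 1944.708]}
top {'mtx': [[468.145, 0.0, 255.016], [0.0, 468.145, 188.492], [0.0, 0.0, 1.0]], 'R': [[0.014, -1.0, -0.009], [-0.985, -0.012, -0.171], [0.171, 0.011, -0.985]], 't': [95.229, 525.925, 1106.037]}
wrist {'mtx': [[265.611, 0.0, 254.466], [0.0, 265.611, 188.846], [0.0, 0.0, 1.0]], 'R': [[0.338, -0.941, -0.002], [-0.906, -0.326, 0.27], [-0.255, -0.09, -0.963]], 't': [-624.226, -36.4, 378.965]}
```

View pics/top0.png

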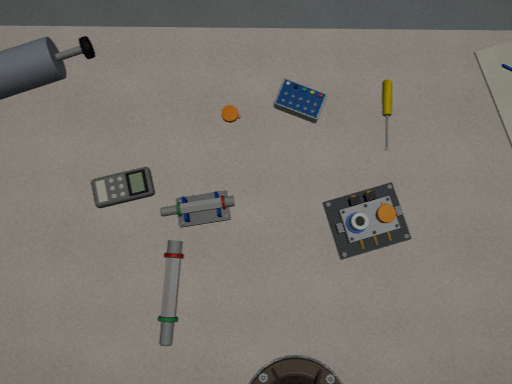

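View pics/scene0.png

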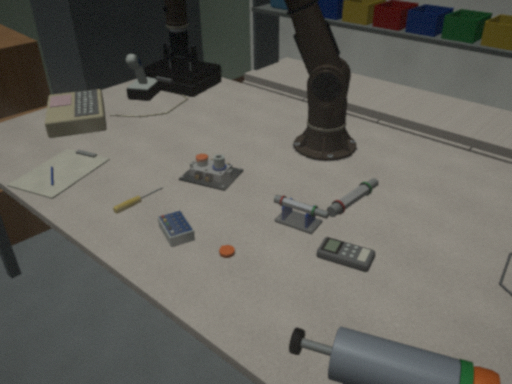

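The top view shows the gauge in its rest near (200,205), with its green end to the left. A larger gauge lies on the bench at (170,290), and the port is at (360,222). I'll measure these from the top and scene views.

```bash
cat > h.py <<'E'
import numpy as np,cv2
from workcell import robot,cams
from scipy.spatial.transform import Rotation as Ro
def ray(p,uv):
    R,t,K=map(np.asarray,(p["R"],p["t"],p["mtx"])); d=R.T@np.linalg.inv(K)@[uv[0],uv[1],1]; return -R.T@t,d
def onz(p,uv,z):
    c,d=ray(p,uv); return c+d*(z-c[2])/d[2]
def proj(p,X):
    q=p["mtx"]@(np.asarray(p["R"])@np.asarray(X,float)+p["t"]); return q[:2]/q[2]
def blobs(im,lo,hi,amin=5):
    m=cv2.inRange(cv2.cvtColor(im,cv2.COLOR_RGB2HSV),lo,hi)
    n,l,s,c=cv2.connectedComponentsWithStats(m); return [(np.round(c[i],1),s[i].tolist()) for i in range(1,n) if s[i][4]>=amin]
def snap(n,name=None,crop=None,k=1):
    p=cams.camera_params(n); im=cams.get_image(n)
    if name:
        o=im if crop is None else im[crop[1]:crop[3],crop[0]:crop[2]]
        cv2.imwrite(f"pics/{name}.png",cv2.resize(o,None,fx=k,fy=k,interpolation=cv2.INTER_CUBIC)[:,:,::-1])
    return p,im
E
python3 - <<'E'
from h import *
p=cams.camera_params("top"); im=np.load("pics/top0.npy")
for n,lo,hi in [("green",(45,90,30),(90,255,255)),("red",(0,150,60),(5,255,255)),("red2",(172,130,60),(180,255,255)),("orange",(8,180,120),(18,255,255)),("blue",(100,150,50),(125,255,255))]:
    for c,s in blobs(im,lo,hi): print(n,c,s,np.round(onz(p,c,70)))
a=im[180:235,155:240]; b=im[175:265,315:415]
f=lambda x,k:cv2.resize(x,None,fx=k,fy=k,interpolation=cv2.INTER_CUBIC)
A=f(a,6);B=f(b,4)
o=np.zeros((max(A.shape[0],0)+B.shape[0],max(A.shape[1],B.shape[1]),3),np.uint8);o[:A.shape[0],:A.shape[1]]=A;o[A.shape[0]:,:B.shape[1]]=B
cv2.imwrite("pics/c.png",f(o,.85)[:,:,::-1])
E
```

```text
green [303.7  88.8] [302, 87, 4, 4, 12] [775. -16.  70.]
green [177.9 209.1] [176, 202, 5, 14, 33] [468. 286.  70.]
green [167.9 319.3] [158, 317, 20, 5, 71] [213. 298.  70.]
red [319.8  95.2] [319, 94, 3, 3, 6] [758. -56.  70.]
red [222.7 201.7] [222, 196, 3, 12, 23] [487. 179.  70.]
red [173.9 255.1] [166, 254, 17, 4, 48] [359. 291.  70.]
orange [229.8 113. ] [222, 105, 18, 16, 203] [709. 167.  70.]
orange [386.3 212.9] [378, 203, 18, 20, 251] [ 465. -211.   70.]
blue [506.7  66.6] [502, 64, 10, 6, 27] [ 839. -525.   70.]
blue [300.   98.4] [277, 80, 48, 37, 827] [749.  -7.  70.]
blue [215.9 194.6] [215, 192, 3, 6, 17] [504. 196.  70.]
blue [183.4 199.7] [182, 197, 4, 6, 22] [491. 274.  70.]
blue [218.5 211.9] [217, 208, 4, 9, 27] [463. 188.  70.]
blue [351.5 225. ] [346, 213, 17, 20, 62] [ 435. -128.   70.]
blue [186.1 217.1] [184, 214, 6, 8, 34] [449. 265.  70.]
```

View pics/c.png

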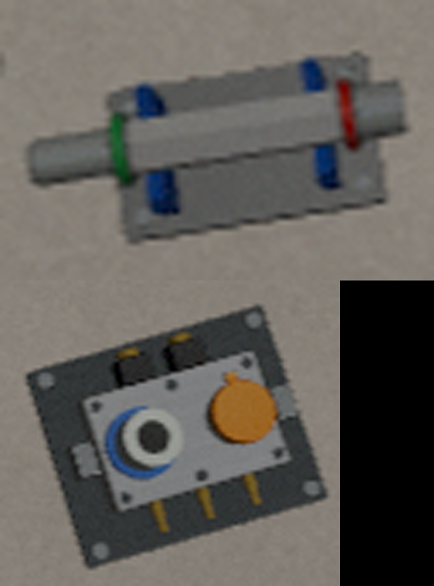

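The crop confirms this: the go end with its green band points left (+y), and the white port is at about (360,221). Next I'll plan wrist-camera views of the port and then the rest.

```bash
cat >> h.py <<'E'
def plan(pos,zd,yd,grasp=True,cur=None):
    """shift(cm)/turn(deg) in tool axes for grasp point (or TCP) at pos, tool z along zd, jaws along +-yd"""
    s=robot.read_state(); R0=Ro.from_rotvec(s["orientation"]).as_matrix(); p0=s["tool_pos"]
    z=np.array(zd,float);z/=np.linalg.norm(z); best=None
    for sg in (1,-1):
        y=sg*np.array(yd,float); y-=z*(y@z); y/=np.linalg.norm(y); R=np.c_[np.cross(y,z),y,z]
        rv=Ro.from_matrix(R0.T@R).as_rotvec(degrees=True)
        pt=np.array(pos)-0; 
        if grasp: pt=pt+z*robot.grasp_offset
        print("t cm",np.round(R0.T@(pt-p0)/10,2),"a deg",np.round(rv,1),"|a|",round(np.linalg.norm(rv),1))
E
python3 - <<'E'
from h import *
p=cams.camera_params("top"); print("port",onz(p,(359.7,220.9),85))
s=robot.read_state();R0=Ro.from_rotvec(s["orientation"]).as_matrix();print(np.round(R0,3))
w=cams.camera_params("wrist"); c=-w["R"].T@w["t"]; print("cam",c,"cam in tool",R0.T@(c-s["tool_pos"]),"view in tool",R0.T@w["R"][2])
q=onz(w,(254,188),85); print("view centre z85",q)
print(np.round(R0.T@(np.array([444,-148,85])-q)/10,2), np.round(R0.T@(np.array([477,232,85])-q)/10,2))
E
```

```text
port [ 443.86294205 -144.42392731   85.        ]
[[ 0.942  0.337 -0.001]
 [ 0.337 -0.942  0.001]
 [-0.    -0.001 -1.   ]]
cam [ 274.44810554 -565.45521326  373.72519126] cam in tool [ 6.78149399e+01  7.84514524e-02 -1.43015893e+02] view in tool [-2.70178144e-01 -1.00254503e-04  9.62810345e-01]
view centre z85 [ 198.7592454  -591.58678764   85.        ]
[ 38.04 -33.5    0.04] [ 53.95 -68.16   0.08]
```

```bash
r='{"fingers":1,"tx":38,"ty":-33.5,"tz":0,"ax":0,"ay":0,"az":0}'; python3 -m inch '[{"fingers":1,"tx":38,"ty":-33.5,"tz":0,"ax":0,"ay":0,"az":0},{"fingers":1,"tx":38,"ty":-33.5,"tz":0,"ax":0,"ay":0,"az":0},{"fingers":1,"tx":38,"ty":-33.5,"tz":0,"ax":0,"ay":0,"az":0},{"fingers":1,"tx":38,"ty":-33.5,"tz":0,"ax":0,"ay":0,"az":0},{"fingers":1,"tx":38,"ty":-33.5,"tz":0,"ax":0,"ay":0,"az":0},{"fingers":1,"tx":38,"ty":-33.5,"tz":0,"ax":0,"ay":0,"az":0},{"fingers":1,"tx":38,"ty":-33.5,"tz":0,"ax":0,"ay":0,"az":0},{"fingers":1,"tx":38,"ty":-33.5,"tz":0,"ax":0,"ay":0,"az":0}]'
python3 -m inch '[{"fingers":1,"tx":0,"ty":0,"tz":0,"ax":0,"ay":0,"az":0}]'
python3 - <<'E'
from h import *
print(robot.read_state())
p,im=snap("wrist","w1"); print(proj(p,[444,-144.5,85]))
np.savez("pics/w1.npz",im=im,**p)
E
```

```text
clock: 1.15
tool_pos: [452.9, -149.0, 231.4]
orientation: [3.095, 0.537, 0.0]
ft_force: [0.8, -1.0, -0.5]
width: 85.0
clock: 1.27
tool_pos: [454.4, -145.5, 231.4]
orientation: [-3.091, -0.551, -0.002]
ft_force: [0.2, -1.0, 0.8]
width: 85.3
{'clock': 1.275, 'joint_pos': array([ 0.41011564,  0.21163276, -0.24951627,  1.90434724,  0.058194  ,
        1.03190992, -1.08217169]), 'joint_velocities': array([ 0.06032846, -0.00701593,  0.08502751,  0.01892372,  0.0220688 ,
        0.00940697,  0.06171421]), 'tau': array([ -2.98280194, -46.75606728,  -3.70046519, -30.38969636,
        -0.44137202,  -0.16823804,  -1.18973125]), 'tool_pos': array([ 454.4454241 , -145.53023456,  231.41048495]), 'orientation': array([-3.09137281e+00, -5.50609681e-01, -2.23757341e-03]), 'ft_force': array([ 0.16420278, -0.98917943,  0.78585769]), 'ft_torque': array([-0.02492885,  0.04683158, -0.01301523]), 'width': 85.33668674290902}
[250.54543285 185.67028492]
```

View pics/w1.png

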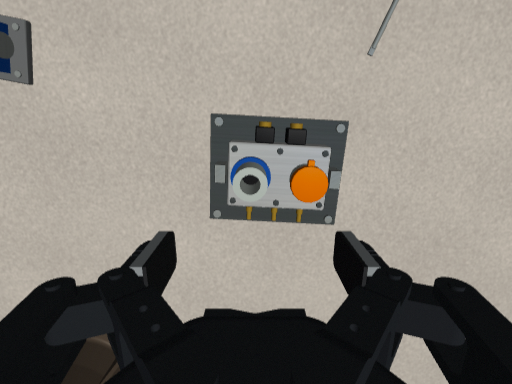

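The wrist view shows the white rim at about (250,182) and the orange cap at (309,184). Moving over the rest now.

```bash
python3 -m inch '[{"fingers":1,"tx":16,"ty":-34.6,"tz":0,"ax":0,"ay":0,"az":0},{"fingers":1,"tx":16,"ty":-34.6,"tz":0,"ax":0,"ay":0,"az":0},{"fingers":1,"tx":16,"ty":-34.6,"tz":0,"ax":0,"ay":0,"az":0},{"fingers":1,"tx":16,"ty":-34.6,"tz":0,"ax":0,"ay":0,"az":0},{"fingers":1,"tx":16,"ty":-34.6,"tz":0,"ax":0,"ay":0,"az":0},{"fingers":1,"tx":16,"ty":-34.6,"tz":0,"ax":0,"ay":0,"az":0},{"fingers":1,"tx":16,"ty":-34.6,"tz":0,"ax":0,"ay":0,"az":0},{"fingers":1,"tx":16,"ty":-34.6,"tz":0,"ax":0,"ay":0,"az":0}]'
python3 - <<'E'
from h import *
print(robot.read_state()["joint_velocities"],robot.read_state()["joint_pos"])
p,im=snap("wrist"); np.savez("pics/w2.npz",im=im,**p)
for n,lo,hi in [("green",(45,90,30),(90,255,255)),("red",(0,150,60),(5,255,255)),("blue",(100,150,50),(125,255,255))]:
    for c,s in blobs(im,lo,hi): print(n,c,s,np.round(onz(p,c,70)))
q=dict(np.load("pics/w1.npz")); a=q["im"][140:220,200:340]
u=proj(p,[477,232,60]).astype(int); b=im[u[1]-60:u[1]+60,u[0]-80:u[0]+80]; print(u)
f=lambda x,k:cv2.resize(x,None,fx=k,fy=k,interpolation=cv2.INTER_CUBIC)
A=f(a,4);B=f(b,4)[:,:560]; B=np.pad(B,((0,0),(0,0),(0,0)));A=np.pad(A,((0,0),(0,max(0,B.shape[1]-A.shape[1])),(0,0)))
cv2.imwrite("pics/c2.png",f(np.vstack([A,f(b,3.5)[:,:A.shape[1]]]),.75)[:,:,::-1])
E
```

```text
clock: 2.33
tool_pos: [486.6, 227.5, 230.8]
orientation: [3.094, 0.536, -0.002]
ft_force: [-0.0, -0.7, -0.4]
width: 85.4
[ 0.02707639 -0.01208356  0.01914452  0.01465743  0.00068107 -0.00024382
  0.00418592] [-0.19308973  0.33472947 -0.44800657  1.75844347  0.1622193   1.08620003
 -1.92323186]
green [201.3 169.3] [198, 156, 9, 28, 139] [472. 288.  70.]
red [293.4 184.5] [288, 171, 10, 28, 118] [491. 180.  70.]
red [160.3 228.8] [160, 227, 2, 4, 6] [382. 314.  70.]
red [182.4 240.7] [175, 237, 18, 7, 75] [376. 284.  70.]
blue [503.2  10. ] [488, 0, 24, 30, 349] [729.  50.  70.]
blue [218.1 152.2] [213, 144, 12, 17, 158] [497. 275.  70.]
blue [281.3 163.4] [274, 155, 13, 17, 125] [509. 203.  70.]
blue [212.2 187.4] [208, 183, 11, 11, 78] [455. 269.  70.]
blue [274.6 198.1] [271, 193, 8, 11, 70] [467. 195.  70.]
blue [487.2 273.8] [472, 266, 37, 24, 222] [ 464. -104.   70.]
[248 178]
```

View pics/c2.png

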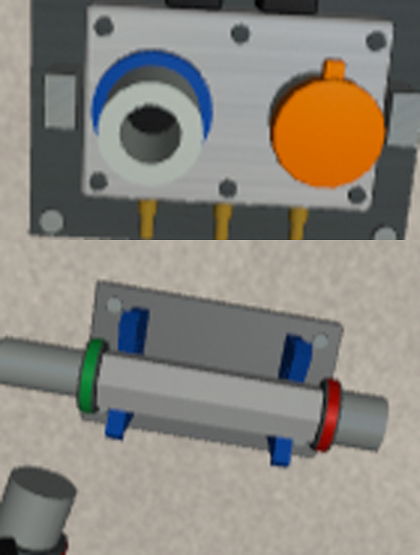

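```bash
python3 - <<'E'
from h import *
def ends(im,p,lo,hi,near):
    m=cv2.inRange(cv2.cvtColor(im,cv2.COLOR_RGB2HSV),lo,hi); n,l,s,c=cv2.connectedComponentsWithStats(m)
    i=min(range(1,n),key=lambda i:np.hypot(*(c[i]-near))); ys,xs=np.where(l==i)
    t=np.array([xs[ys<=ys.min()+2].mean(),ys.min()-.0]); b=np.array([xs[ys>=ys.max()-2].mean(),ys.max()+.0]); mid=(t+b)/2
    return onz(p,mid,60)
W2=dict(np.load("pics/w2.npz")); T=cams.camera_params("top"); ti=np.load("pics/top0.npy")
for nm,p,im,g,r in (("wrist",W2,W2["im"],(201,169),(293,184)),("top",T,ti,(178,209),(222.7,201.7))):
    G=ends(im,p,(45,80,25),(90,255,255),g); R=ends(im,p,(0,130,50),(6,255,255),r); d=G-R
    print(nm,"green",G,"red",R,"mid",(G+R)/2,"len",np.linalg.norm(d),"ang",np.degrees(np.arctan2(d[1],d[0])))
W1=dict(np.load("pics/w1.npz"))
for nm,p,im,box in (("wrist",W1,W1["im"],(225,150,280,212)),("top",T,ti,(340,205,376,240))):
    x0,y0,x1,y1=box; c=im[y0:y1,x0:x1].astype(int); gb=c.min(2)
    for th in (130,150,170,185,200):
        m=((gb>th)*255).astype(np.uint8); cs,_=cv2.findContours(m,cv2.RETR_EXTERNAL,cv2.CHAIN_APPROX_NONE)
        if not cs: continue
        k=max(cs,key=cv2.contourArea)
        if len(k)<8: continue
        h=cv2.convexHull(k); e=cv2.fitEllipse(k); uv=np.array(e[0])+[x0,y0]; print(nm,th,uv.round(2),np.round(e[1],1),onz(p,uv,85).round(1))
E
```

```text
wrist green [468.9682483  288.02225852  60.        ] red [488.26721157 178.70511235  60.        ] mid [478.61772994 233.36368543  60.        ] len 111.00760528002067 ang 100.01189473867635
top green [470.73114703 287.11165871  60.        ] red [487.98196821 179.09172967  60.        ] mid [479.35655762 233.10169419  60.        ] len 109.38873754069864 ang 99.07353637311698
wrist 130 [253.79 178.03] [58.8 65.1] [ 453.6 -144.9   85. ]
wrist 150 [254.25 179.06] [53.  62.5] [ 452.6 -145.8   85. ]
wrist 170 [252.65 180.03] [20.  27.6] [ 451.  -144.5   85. ]
top 130 [360.09 220.44] [15.6 16.4] [ 445.  -145.4   85. ]
```

```bash
python3 - <<'E'
from h import *
W1=dict(np.load("pics/w1.npz")); print("port eye",onz(W1,(250.3,184.3),85))
th=np.radians(38);g=np.radians(99.6);a=np.array([np.cos(g),np.sin(g),0]);x=np.array([np.sin(g),-np.cos(g),0])
z=-np.sin(th)*a-np.cos(th)*np.array([0,0,1])
O=np.array([479,233.2,62])
plan(O-80*z,z,x)
E
```

```text
port eye [ 445.40477474 -143.69428808   85.        ]
t cm [ 0.15 -4.62 12.05] a deg [-26.4 -31.4 -76.9] |a| 87.2
t cm [ 0.15 -4.62 12.05] a deg [-32.9  27.7  95.9] |a| 105.1
```

```bash
python3 -m inch '[{"fingers":0.4,"tx":0.15,"ty":-4.6,"tz":6,"ax":-8,"ay":-9,"az":-23},{"fingers":0.4,"tx":0.15,"ty":-4.6,"tz":6,"ax":-13,"ay":-15.5,"az":-38},{"fingers":0.4,"tx":0.15,"ty":-4.6,"tz":9,"ax":-26.4,"ay":-31.4,"az":-76.9},{"fingers":0.4,"tx":0.15,"ty":-4.6,"tz":12,"ax":-26.4,"ay":-31.4,"az":-76.9},{"fingers":0.4,"tx":0.15,"ty":-4.6,"tz":12,"ax":-26.4,"ay":-31.4,"az":-76.9},{"fingers":0.4,"tx":0.15,"ty":-4.6,"tz":12,"ax":-26.4,"ay":-31.4,"az":-76.9},{"fingers":0.4,"tx":0.15,"ty":-4.6,"tz":12,"ax":-26.4,"ay":-31.4,"az":-76.9},{"fingers":0.4,"tx":0.15,"ty":-4.6,"tz":12,"ax":-26.4,"ay":-31.4,"az":-76.9}]'
cat >> h.py <<'E'
A=np.array([np.cos(np.radians(99.6)),np.sin(np.radians(99.6)),0]); X=np.array([A[1],-A[0],0]); Z=np.array([0,0,1.])
def lean(t): t=np.radians(t); return -np.sin(t)*A-np.cos(t)*Z
O=np.array([479,233.2,62])
E
python3 - <<'E'
from h import *
print(robot.read_state()["joint_pos"].round(2)); z=lean(38)
plan(O-80*z,z,X)
E
```

```text
clock: 3.38
tool_pos: [473.8, 270.2, 111.6]
orientation: [1.683, 1.958, -0.568]
ft_force: [-0.4, -1.4, 0.3]
width: 59.9
[-0.58  0.76 -0.54  1.64  0.73  1.5  -1.26]
t cm [ 0.11 -0.1   0.08] a deg [-0.3 -0.4 -0.8] |a| 1.0
t cm [ 0.11 -0.1   0.08] a deg [ -0.5   0.5 179.1] |a| 179.2
```

```bash
python3 - <<'E'
from h import *
p,im=snap("wrist","w3")
for n,lo,hi in [("green",(45,80,25),(90,255,255)),("red",(0,130,50),(6,255,255))]:
    for c,s in blobs(im,lo,hi,20): print(n,c,s,np.round(onz(p,c,65)))
E
python3 -m inch '[{"fingers":0.4,"tx":0.1,"ty":-0.1,"tz":4,"ax":0,"ay":0,"az":-0.8},{"fingers":0.4,"tx":0.1,"ty":-0.1,"tz":6,"ax":0,"ay":0,"az":-0.8},{"fingers":0.4,"tx":0.1,"ty":-0.1,"tz":8,"ax":0,"ay":0,"az":-0.8},{"fingers":0.4,"tx":0.1,"ty":-0.1,"tz":8,"ax":0,"ay":0,"az":-0.8}]' 20
python3 - <<'E'
from h import *
p,im=snap("wrist","w4"); plan(O,lean(38),X)
E
```

```text
green [253.  166.8] [226, 147, 54, 28, 330] [471. 277.  65.]
red [69.7 72.4] [59, 34, 30, 82, 1151] [377. 330.  65.]
red [256.  242.9] [239, 233, 34, 15, 94] [492. 162.  65.]
clock: 3.92
tool_pos: [479.2, 223.3, 46.7]
orientation: [1.676, 1.969, -0.572]
ft_force: [0.2, -0.3, -0.5]
width: 59.6
t cm [-0.26  0.12  0.2 ] a deg [-0.3 -0.6 -0.3] |a| 0.7
t cm [-0.26  0.12  0.2 ] a deg [ -0.9   0.5 179.7] |a| 179.7
```

View pics/w4.png

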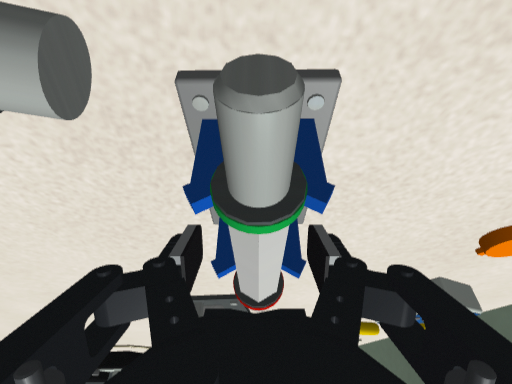

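The gauge is centred between the fingers, handle midline at about (257,260), and nothing is touching. I'll close, then lift level.

```bash
python3 -m inch '[{"fingers":-1,"tx":0,"ty":0.1,"tz":0.1,"ax":0,"ay":0,"az":0},{"fingers":-1,"tx":0,"ty":0.1,"tz":0.1,"ax":0,"ay":0,"az":0},{"fingers":-1,"tx":0,"ty":0.1,"tz":0.1,"ax":0,"ay":0,"az":0},{"fingers":-1,"tx":0,"ty":0.1,"tz":0.1,"ax":0,"ay":0,"az":0},{"fingers":-1,"tx":0,"ty":0.1,"tz":0.1,"ax":0,"ay":0,"az":0},{"fingers":-1,"tx":0,"ty":0.1,"tz":0.1,"ax":0,"ay":0,"az":0}]' 30
python3 -m inch '[{"fingers":-1,"tx":0,"ty":0,"tz":0,"ax":0,"ay":0,"az":0},{"fingers":-1,"tx":0,"ty":0,"tz":0,"ax":0,"ay":0,"az":0}]' 70
python3 - <<'E'
from h import *
s=robot.read_state();print(s["tool_pos"],s["orientation"],s["width"],s["joint_pos"].round(2)); plan(O,lean(38),X); plan(O+[0,0,120],lean(38),X)
np.savez("pick.npz",p=s["tool_pos"],r=s["orientation"])
E
```

```text
clock: 4.72
tool_pos: [480.8, 226.0, 47.0]
orientation: [1.674, 1.972, -0.566]
ft_force: [3.6, 4.1, 5.6]
width: 23.5
clock: 4.97
tool_pos: [480.8, 226.0, 47.1]
orientation: [1.674, 1.972, -0.566]
ft_force: [3.2, 3.2, 5.8]
width: 22.9
[480.78528777 226.01379175  47.05567393] [ 1.67418177  1.97216767 -0.56553993] 22.938843382026775 [-0.53  0.81 -0.52  1.74  0.8   1.36 -1.3 ]
t cm [-0.34 -0.05  0.23] a deg [-0.1 -0.6 -0.2] |a| 0.7
t cm [-0.34 -0.05  0.23] a deg [ -1.    0.2 179.8] |a| 179.8
t cm [-7.62 -0.05 -9.3 ] a deg [-0.1 -0.6 -0.2] |a| 0.7
t cm [-7.62 -0.05 -9.3 ] a deg [ -1.    0.2 179.8] |a| 179.8
```

I took the wrong lean: this grasp would stand the no-go end down. The gauge is still in its rest, so I'll release, back off and lean the other way.

```bash
python3 -m inch '[{"fingers":0.4,"tx":0,"ty":0,"tz":0,"ax":0,"ay":0,"az":0},{"fingers":0.4,"tx":0,"ty":0,"tz":0,"ax":0,"ay":0,"az":0},{"fingers":0.4,"tx":0,"ty":0,"tz":0,"ax":0,"ay":0,"az":0},{"fingers":0.4,"tx":0,"ty":0,"tz":-4,"ax":0,"ay":0,"az":0},{"fingers":0.4,"tx":0,"ty":0,"tz":-8,"ax":0,"ay":0,"az":0},{"fingers":0.4,"tx":0,"ty":0,"tz":-9,"ax":0,"ay":0,"az":0},{"fingers":0.4,"tx":0,"ty":0,"tz":-9,"ax":0,"ay":0,"az":0}]'
python3 - <<'E'
from h import *
z=lean(-38); plan(O-70*z,z,X)
E
```

```text
clock: 5.85
tool_pos: [471.3, 278.9, 117.7]
orientation: [1.674, 1.972, -0.569]
ft_force: [-0.7, -0.2, 0.2]
width: 59.6
t cm [-5.26  0.04  5.95] a deg [-0.1 75.4 -0.3] |a| 75.4
t cm [-5.26  0.04  5.95] a deg [1.099e+02 1.000e-01 1.422e+02] |a| 179.7
```

```bash
python3 -m inch '[{"fingers":0.4,"tx":-3,"ty":0,"tz":0,"ax":0,"ay":10,"az":0},{"fingers":0.4,"tx":-4,"ty":0,"tz":1,"ax":0,"ay":20,"az":0},{"fingers":0.4,"tx":-5.3,"ty":0,"tz":2,"ax":0,"ay":30,"az":0},{"fingers":0.4,"tx":-5.3,"ty":0,"tz":3,"ax":0,"ay":40,"az":0},{"fingers":0.4,"tx":-5.3,"ty":0,"tz":4,"ax":0,"ay":50,"az":0},{"fingers":0.4,"tx":-5.3,"ty":0,"tz":5,"ax":0,"ay":60,"az":0},{"fingers":0.4,"tx":-5.3,"ty":0,"tz":6,"ax":0,"ay":70,"az":0},{"fingers":0.4,"tx":-5.3,"ty":0,"tz":6,"ax":0,"ay":75.4,"az":0}]'
python3 - <<'E'
from h import *
print(robot.read_state()["joint_pos"].round(2))
p,im=snap("wrist")
for n,lo,hi in [("green",(45,80,25),(90,255,255)),("red",(0,130,50),(6,255,255))]:
    for c,s in blobs(im,lo,hi,20): print(n,c,s,np.round(onz(p,c,65)))
z=lean(-38); plan(O,z,X)
E
```

```text
clock: 6.85
tool_pos: [483.5, 197.4, 99.7]
orientation: [-1.674, -1.953, -0.573]
ft_force: [-0.3, -0.2, 0.4]
width: 60.1
[ 0.69  0.86 -1.13  1.97  0.15  0.66 -0.19]
green [  5.3 108.4] [0, 88, 21, 46, 199] [245. 283.  65.]
green [255.2 131.8] [236, 127, 40, 17, 244] [468. 293.  65.]
red [142.8 132.9] [137, 111, 20, 48, 352] [374. 277.  65.]
red [258.  270.9] [234, 267, 50, 10, 403] [488. 181.  65.]
t cm [0.7  0.14 7.02] a deg [ 0.1 -0.4 -1. ] |a| 1.0
t cm [0.7  0.14 7.02] a deg [-6.00e-01 -1.00e-01  1.79e+02] |a| 179.0
```

```bash
python3 -m inch '[{"fingers":0.4,"tx":0.7,"ty":0.1,"tz":4,"ax":0,"ay":0,"az":-1},{"fingers":0.4,"tx":0.7,"ty":0.1,"tz":7,"ax":0,"ay":0,"az":-1},{"fingers":0.4,"tx":0.7,"ty":0.1,"tz":7,"ax":0,"ay":0,"az":-1}]' 30
python3 - <<'E'
from h import *
plan(O,lean(-38),X);s=robot.read_state();print(s["joint_pos"].round(2),s["ft_force"])
E
```

```text
clock: 7.28
tool_pos: [474.4, 250.2, 49.9]
orientation: [-1.651, -1.98, -0.573]
ft_force: [-0.1, 0.0, 1.1]
width: 59.6
t cm [-0.64  0.17 -0.16] a deg [-0.2  0.1  0.7] |a| 0.7
t cm [-0.64  0.17 -0.16] a deg [-1.000e-01 -3.000e-01 -1.793e+02] |a| 179.3
[ 0.54  0.91 -1.05  2.01  0.19  0.51 -0.24] [-0.14766149  0.0265354   1.08974818]
```

```bash
python3 -m inch '[{"fingers":0.4,"tx":-0.6,"ty":0.15,"tz":0,"ax":0,"ay":0,"az":0.7},{"fingers":0.4,"tx":-0.6,"ty":0.15,"tz":0,"ax":0,"ay":0,"az":0.7}]' 30
python3 - <<'E'
from h import *
plan(O,lean(-38),X)
E
```

```text
clock: 7.52
tool_pos: [480.3, 243.8, 47.9]
orientation: [-1.667, -1.967, -0.575]
ft_force: [0.6, -0.4, -0.8]
width: 59.8
t cm [ 0.06 -0.31  0.12] a deg [ 0.2  0.1 -0.1] |a| 0.2
t cm [ 0.06 -0.31  0.12] a deg [ 1.000e-01 -3.000e-01  1.799e+02] |a| 179.9
```

```bash
python3 -m inch '[{"fingers":0.4,"tx":0,"ty":-0.3,"tz":0.1,"ax":0,"ay":0,"az":0},{"fingers":-1,"tx":0,"ty":-0.3,"tz":0.1,"ax":0,"ay":0,"az":0},{"fingers":-1,"tx":0,"ty":-0.3,"tz":0.1,"ax":0,"ay":0,"az":0},{"fingers":-1,"tx":0,"ty":-0.3,"tz":0.1,"ax":0,"ay":0,"az":0},{"fingers":-1,"tx":0,"ty":-0.3,"tz":0.1,"ax":0,"ay":0,"az":0},{"fingers":-1,"tx":0,"ty":-0.3,"tz":0.1,"ax":0,"ay":0,"az":0}]' 30
python3 -m inch '[{"fingers":-1,"tx":0,"ty":0,"tz":0,"ax":0,"ay":0,"az":0},{"fingers":-1,"tx":0,"ty":0,"tz":0,"ax":0,"ay":0,"az":0}]' 70
python3 - <<'E'
from h import *
s=robot.read_state();print(s["tool_pos"],s["width"],s["joint_pos"].round(2))
np.savez("pick.npz",p=s["tool_pos"],r=s["orientation"])
plan(O+[0,0,150],lean(-38),X)
p,im=snap("wrist")
for n,lo,hi in [("green",(45,80,25),(90,255,255)),("red",(0,130,50),(6,255,255))]:
    for c,s in blobs(im,lo,hi,60): print(n,c,s,np.round(onz(p,c,65)))
E
```

```text
clock: 8.28
tool_pos: [477.6, 245.3, 47.4]
orientation: [-1.665, -1.968, -0.577]
ft_force: [5.9, -1.9, 4.6]
width: 23.5
clock: 8.52
tool_pos: [477.6, 245.2, 47.5]
orientation: [-1.665, -1.968, -0.577]
ft_force: [4.7, -2.5, 5.0]
width: 22.9
[477.63325509 245.23008065  47.48455132] 22.85664644786471 [ 0.55  0.91 -1.04  2.01  0.19  0.5  -0.24]
t cm [ 9.170e+00 -1.000e-02 -1.184e+01] a deg [0.2 0.  0. ] |a| 0.2
t cm [ 9.170e+00 -1.000e-02 -1.184e+01] a deg [  -0.     0.4 -180. ] |a| 180.0
green [253.8 149.4] [226, 142, 57, 24, 521] [469. 292.  65.]
red [100.7 143.9] [91, 116, 34, 62, 635] [378. 281.  65.]
```

```bash
python3 -m inch '[{"fingers":-1,"tx":2,"ty":0,"tz":-2.6,"ax":0,"ay":0,"az":0},{"fingers":-1,"tx":5,"ty":0,"tz":-6.5,"ax":0,"ay":0,"az":0},{"fingers":-1,"tx":9.2,"ty":0,"tz":-11.9,"ax":0,"ay":0,"az":0},{"fingers":-1,"tx":9.2,"ty":0,"tz":-11.9,"ax":0,"ay":0,"az":0},{"fingers":-1,"tx":9.2,"ty":0,"tz":-11.9,"ax":0,"ay":0,"az":0}]'
cat >> h.py <<'E'
def gframe(pick="pick.npz"):
    d=np.load(pick); Rt=Ro.from_rotvec(d["r"]).as_matrix(); o=np.array([479,233.2,60.])
    yt=Rt[:,1]; o=o+yt*((d["p"]-o)@yt)   # jaw-centred
    yx=yt*np.sign(yt@X); yx[2]=0; yx/=np.linalg.norm(yx); a=np.cross(Z,yx)  # flats align with the pads
    Rg=np.c_[yx,a,Z]; return Rt.T@Rg, Rt.T@(o-d["p"])
def gnow(pick="pick.npz"):
    Rgt,ot=gframe(pick); s=robot.read_state(); R=Ro.from_rotvec(s["orientation"]).as_matrix()
    return R@Rgt, R@ot+s["tool_pos"]
def gplan(o,Rg,pick="pick.npz",piv=None):
    Rgt,ot=gframe(pick); s=robot.read_state(); R0=Ro.from_rotvec(s["orientation"]).as_matrix()
    R=Rg@Rgt.T; p=np.array(o)-R@ot
    print("t cm",np.round(R0.T@(p-s["tool_pos"])/10,2),"a deg",np.round(Ro.from_matrix(R0.T@R).as_rotvec(degrees=True),2),"tool z",R[:,2].round(2),"tcp",p.round(1))
def upright(az,go=True):  # az: compass heading (deg) of the tool
    h=np.array([np.cos(np.radians(az)),np.sin(np.radians(az)),0])
    if go: y=-Z; z=-h
    else: y=Z; z=-h
    return np.c_[np.cross(y,z),y,z]
E
python3 - <<'E'
from h import *
R,o=gnow(); print(o,R.round(3).tolist(), robot.read_state()["joint_pos"].round(2))
gplan([479,233,230],upright(-80.4)); gplan([445,-144,230],upright(-80)); gplan([445,-144,230],upright(-40));gplan([445,-144,230],upright(-18))
E
```

```text
clock: 9.2
tool_pos: [475.2, 243.9, 196.4]
orientation: [-1.664, -1.969, -0.571]
ft_force: [0.3, 0.2, -2.7]
width: 23.3
[477.21666761 231.95005604 208.96305266] [[0.986, -0.166, 0.003], [0.166, 0.986, 0.002], [-0.003, -0.002, 1.0]] [ 0.67  0.72 -1.23  1.91  0.03  0.77 -0.25]
t cm [-0.56  0.2  -3.16] a deg [-2.00e-02 -8.99e+01 -2.40e-01] tool z [ 0.13 -0.78 -0.62] tcp [481.1 220.7 217.9]
t cm [-29.46  -9.42 -25.64] a deg [-7.00e-02 -8.99e+01 -6.80e-01] tool z [ 0.14 -0.78 -0.62] tcp [ 447.2 -156.3  217.9]
t cm [-29.22  -8.62 -25.45] a deg [ -5.52 -85.77 -44.59] tool z [ 0.61 -0.5  -0.62] tcp [ 454.6 -152.   217.9]
t cm [-28.92  -8.32 -25.22] a deg [ -8.47 -80.02 -68.37] tool z [ 0.75 -0.24 -0.62] tcp [ 456.9 -147.8  217.9]
```

```bash
python3 -m inch '[{"fingers":-1,"tx":-0.5,"ty":0.1,"tz":-3.2,"ax":0,"ay":-10,"az":0},{"fingers":-1,"tx":-0.5,"ty":0.1,"tz":-3.2,"ax":0,"ay":-20,"az":0},{"fingers":-1,"tx":-0.5,"ty":0.1,"tz":-3.2,"ax":0,"ay":-30,"az":0},{"fingers":-1,"tx":-0.5,"ty":0.1,"tz":-3.2,"ax":0,"ay":-40,"az":0},{"fingers":-1,"tx":-0.5,"ty":0.1,"tz":-3.2,"ax":0,"ay":-50,"az":0},{"fingers":-1,"tx":-0.5,"ty":0.1,"tz":-3.2,"ax":0,"ay":-60,"az":0},{"fingers":-1,"tx":-0.5,"ty":0.1,"tz":-3.2,"ax":0,"ay":-70,"az":0},{"fingers":-1,"tx":-0.5,"ty":0.1,"tz":-3.2,"ax":0,"ay":-80,"az":0}]'
python3 - <<'E'
from h import *
R,o=gnow(); print(o,R[:,1].round(3).tolist(), robot.read_state()["joint_pos"].round(2))
for az in (-80,-50,-18): gplan([445,-144,215],upright(az))
E
```

```text
clock: 10.2
tool_pos: [480.8, 221.4, 218.2]
orientation: [1.615, 1.912, -0.627]
ft_force: [-0.2, -0.6, -2.8]
width: 22.8
[479.02273138 231.5856051  232.15595246] [-0.027, 0.164, -0.986] [-0.48  0.65 -0.65  1.62  0.76  1.7  -1.17]
t cm [-26.02  -9.63  25.89] a deg [-0.39 -9.54 -0.4 ] tool z [ 0.14 -0.78 -0.62] tcp [ 447.2 -156.3  202.9]
t cm [-25.89  -9.    25.77] a deg [-22.45  -9.31 -20.79] tool z [ 0.51 -0.6  -0.62] tcp [ 453.1 -153.6  202.9]
t cm [-25.53  -8.53  25.44] a deg [-45.97  -8.56 -42.53] tool z [ 0.75 -0.24 -0.62] tcp [ 456.9 -147.8  202.9]
```

```bash
python3 -m inch '[{"fingers":-1,"tx":-4,"ty":-1.3,"tz":3.6,"ax":-4,"ay":-9.3,"az":-3},{"fingers":-1,"tx":-8,"ty":-2.6,"tz":7.6,"ax":-8,"ay":-9.3,"az":-7},{"fingers":-1,"tx":-12,"ty":-4,"tz":12,"ax":-12,"ay":-9.3,"az":-11},{"fingers":-1,"tx":-16,"ty":-5.4,"tz":16,"ax":-16,"ay":-9.3,"az":-15},{"fingers":-1,"tx":-20,"ty":-7,"tz":20,"ax":-20,"ay":-9.3,"az":-18.5},{"fingers":-1,"tx":-23,"ty":-8,"tz":23,"ax":-22.4,"ay":-9.3,"az":-20.8},{"fingers":-1,"tx":-25.9,"ty":-9,"tz":25.8,"ax":-22.4,"ay":-9.3,"az":-20.8},{"fingers":-1,"tx":-25.9,"ty":-9,"tz":25.8,"ax":-22.4,"ay":-9.3,"az":-20.8}]'
python3 -m inch '[{"fingers":-1,"tx":0,"ty":0,"tz":0,"ax":0,"ay":0,"az":0}]'
python3 - <<'E'
from h import *
R,o=gnow(); print(o,R[:,1].round(3).tolist(), robot.read_state()["joint_pos"].round(2))
gplan([445,-144,205],upright(-50))
p,im=snap("wrist","w5"); np.savez("pics/w5.npz",im=im,**p)
print("tip",proj(p,o+98*R[:,1]),"mouth",proj(p,[445,-144,85]))
pt,it=snap("top","t5",(320,170,420,270),5); np.savez("pics/t5.npz",im=it,**pt)
b=np.array(cv2.imread("pics/t5.png"));w=cv2.imread("pics/w5.png")
cv2.imwrite("pics/c5.png",np.hstack([w[:, 100:420],cv2.resize(b,(384,384))]))
E
```

```text
clock: 11.2
tool_pos: [449.3, -157.7, 199.4]
orientation: [0.969, 2.07, -0.47]
ft_force: [0.1, 0.6, -2.4]
width: 22.8
clock: 11.32
tool_pos: [452.3, -153.4, 200.1]
orientation: [0.965, 2.07, -0.463]
ft_force: [-1.0, 0.3, -1.6]
width: 23.1
[ 444.3148185  -143.8984368   212.27556317] [-0.004, 0.008, -1.0] [ 0.08  0.23 -0.58  2.52  1.49  1.   -1.03]
t cm [0.52 0.04 0.49] a deg [ 0.   -0.49 -0.19] tool z [ 0.51 -0.6  -0.62] tcp [ 453.1 -153.6  192.9]
tip [255.12881324 103.1266592 ] mouth [255.26670959  71.77917684]
```

View pics/c5.png

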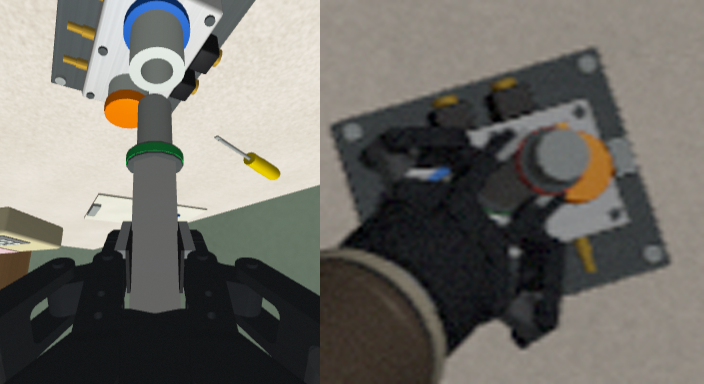

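The wrist crop shows the plug nose at about (155,97) and the port hole at (157,70), nearly in line. Joint 4 is close to its limit here, so I'll turn the heading to about -85°.

```bash
python3 - <<'E'
from h import *
gplan([445,-144,205],upright(-85)); gplan([445,-144,205],upright(-75))
E
```

```text
t cm [ 0.68 -0.81  0.36] a deg [27.62 -0.52 21.47] tool z [ 0.07 -0.79 -0.62] tcp [ 446.1 -156.5  192.9]
t cm [ 0.61 -0.62  0.45] a deg [19.77 -0.5  15.29] tool z [ 0.21 -0.76 -0.62] tcp [ 448.3 -156.1  192.9]
```

```bash
python3 -m inch '[{"fingers":-1,"tx":0.7,"ty":-0.4,"tz":0.4,"ax":8,"ay":-0.5,"az":6.2},{"fingers":-1,"tx":0.7,"ty":-0.6,"tz":0.4,"ax":16,"ay":-0.5,"az":12.5},{"fingers":-1,"tx":0.7,"ty":-0.8,"tz":0.4,"ax":24,"ay":-0.5,"az":18.7},{"fingers":-1,"tx":0.7,"ty":-0.8,"tz":0.4,"ax":27.6,"ay":-0.5,"az":21.5},{"fingers":-1,"tx":0.7,"ty":-0.8,"tz":0.4,"ax":27.6,"ay":-0.5,"az":21.5}]'
python3 - <<'E'
from h import *
R,o=gnow(); print(o,R[:,1].round(3).tolist(), robot.read_state()["joint_pos"].round(2))
gplan([445,-144,205],upright(-85))
p,im=snap("wrist","w6",(195,30,325,180),5); np.savez("pics/w6.npz",im=im,**p)
print("tip",proj(p,o+98*R[:,1]),"col",proj(p,o+54*R[:,1]),"mouth",proj(p,[445,-144,85]),"cap",proj(p,[465,-211,72]))
pt,it=snap("scene","s6"); np.savez("pics/s6.npz",im=it,**pt); print(proj(pt,[445,-144,85]),proj(pt,o+98*R[:,1]))
a=cv2.imread("pics/w6.png")[:600]; u=proj(pt,[445,-144,100]).astype(int); b=cv2.resize(it[u[1]-30:u[1]+30,u[0]-30:u[0]+30],(150,150))[:,:,::-1]; a[-150:,:150]=b; cv2.imwrite("pics/c6.png",a)
E
```

```text
clock: 12.05
tool_pos: [447.2, -156.2, 192.3]
orientation: [1.591, 1.741, -0.774]
ft_force: [-0.3, 0.0, -1.4]
width: 22.7
[ 446.0572757  -143.7166391   204.38171776] [0.001, 0.001, -1.0] [-0.02  0.45 -0.51  2.17  1.04  1.36 -1.12]
t cm [-0.06 -0.11 -0.02] a deg [ 0.04 -0.05 -0.06] tool z [ 0.07 -0.79 -0.62] tcp [ 446.1 -156.5  192.9]
tip [255.1379901  102.75269869] col [255.18695982 161.30120031] mouth [253.34799274  78.44753868] cap [268.10423897 122.94422456]
[218.47138137 155.9646883 ] [217.95942462 150.68570813]
```

View pics/c6.png

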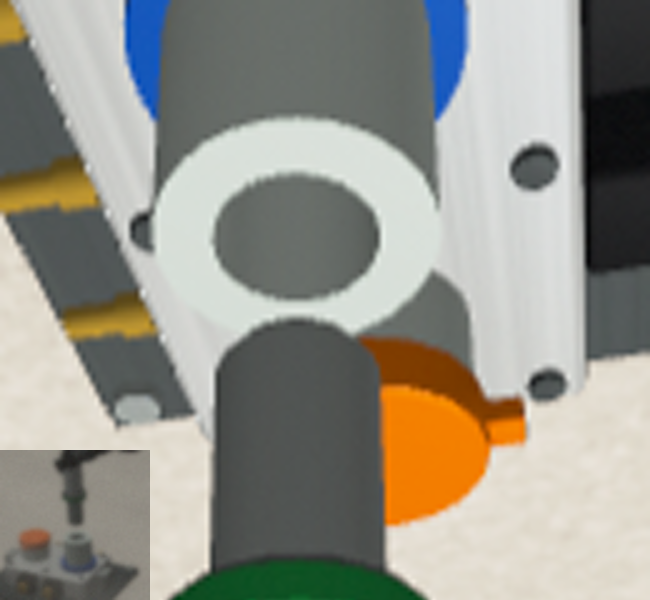

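Very clear: the rim centre is at crop (297,226) and the plug's centre column is about 298, so it is aligned laterally. Using the earlier heading view as well gives the second axis.

```bash
python3 - <<'E'
from h import *
for f,o in (("w5",[444.31,-143.90,212.28]),("w6",[446.06,-143.72,204.38])):
    p=dict(np.load(f"pics/{f}.npz")); im=p.pop("im").astype(int); g=im.sum(2)/3
    tip=proj(p,np.array(o)-[0,0,98]); m=proj(p,[445,-144,85]); R=p["R"]
    print(f,"tip",tip,"mouth",m,"dcol/dx,dy",proj(p,[446,-144,85])-m,proj(p,[445,-143,85])-m)
    # rim: greenish white mask near the mouth
    x0,y0=int(m[0])-40,int(m[1])-40; sub=im[max(y0,0):y0+85,x0:x0+80]; y0=max(y0,0)
    r,gg,b=sub[...,0],sub[...,1],sub[...,2]; mk=((r>185)&(gg>r+2)&(gg>=b)).astype(np.uint8)*255
    cs,h=cv2.findContours(mk,cv2.RETR_CCOMP,cv2.CHAIN_APPROX_NONE)
    for i,c in enumerate(cs):
        if len(c)>25: e=cv2.fitEllipse(c); print("ell","hole" if h[0][i][3]>=0 else "outer",np.round(np.array(e[0])+[x0,y0],2),np.round(e[1],1),round(e[2]))
    for dr in (8,14,20,26):
        row=int(tip[1])+dr-4; L=g[row]; c=int(tip[0]); d=np.abs(np.diff(L)); 
        l=c-25+np.argmax(d[c-25:c-8]); r_=c+8+np.argmax(d[c+8:c+25]); print("row",row,"edges",l,r_,(l+r_+1)/2)
    print("pred axis col",proj(p,np.array(o)-[0,0,85])[0], "rim sample",im[int(m[1])+0,int(m[0])-25:int(m[0])+26:5].tolist())
E
```

```text
w5 tip [254.73842354 103.98452097] mouth [255.26670959  71.77917684] dcol/dx,dy [1.06473178 0.71228454] [ 0.90858123 -0.85511487]
ell outer [223.44  60.03] [7.1 8.8] 40
ell outer [256.26  69.35] [44.6 55.5] 89
ell hole [256.48  70.58] [27.1 33.5] 88
row 107 edges 237 275 256.5
row 113 edges 237 271 254.5
row 119 edges 237 271 254.5
row 125 edges 237 271 254.5
pred axis col 254.79666308055167 rim sample [[223, 229, 223], [223, 230, 224], [189, 198, 189], [99, 102, 98], [103, 109, 105], [106, 111, 107], [105, 110, 106], [102, 107, 101], [92, 95, 93], [225, 230, 225], [224, 230, 225]]
w6 tip [254.95120288 102.84486532] mouth [253.34799274  78.44753868] dcol/dx,dy [1.4282839  0.09889846] [ 0.12582083 -1.09844994]
ell outer [253.61  74.81] [41.7 58. ] 88
ell hole [253.8   76.75] [27.2 34.7] 90
ell outer [287.35  61.05] [ 7.6 32.4] 177
row 106 edges 237 270 254.0
row 112 edges 237 270 254.0
row 118 edges 237 270 254.0
row 124 edges 237 271 254.5
pred axis col 254.98527756343222 rim sample [[216, 222, 215], [216, 222, 216], [105, 110, 106], [97, 103, 98], [104, 110, 103], [105, 110, 106], [104, 109, 105], [99, 104, 101], [89, 94, 90], [216, 223, 218], [216, 223, 218]]
```

```bash
python3 - <<'E'
from h import *
gplan([445.85,-143.4,187],upright(-85))
R,o=gnow(); s=robot.read_state(); T=Ro.from_rotvec(s["orientation"]).as_matrix(); print("world down 10mm",(T.T@[0,0,-1]).round(3),"+x",(T.T@[1,0,0]).round(3),"+y",(T.T@[0,1,0]).round(3))
p=dict(np.load("pics/w6.npz"))
for r in (9,10,10.5): 
  h=np.array([.087,-.996,0]); print(r,proj(p,np.array([446.06,-143.72,106.38])+h*r))
print(proj(p,np.array([446.06,-143.72,109.38])+h*11),proj(p,np.array([446.06,-143.72,146.38])+h*17))
E
```

```text
t cm [1.48 0.12 1.01] a deg [0.08 0.01 0.01] tool z [ 0.07 -0.79 -0.62] tcp [ 447.  -155.9  174.9]
world down 10mm [ 0.788 -0.001  0.615] +x [-0.056  0.996  0.073] +y [ 0.613  0.092 -0.785]
9 [254.87577977 111.62311751]
10 [254.86781571 112.55002907]
10.5 [254.86386328 113.01004017]
[254.86664166 116.96824082] [254.90407511 168.16697698]
```

```bash
python3 -m inch '[{"fingers":-1,"tx":0.8,"ty":0.1,"tz":0.5,"ax":0,"ay":0,"az":0},{"fingers":-1,"tx":1.5,"ty":0.1,"tz":0.98,"ax":0,"ay":0,"az":0},{"fingers":-1,"tx":1.5,"ty":0.1,"tz":0.98,"ax":0,"ay":0,"az":0},{"fingers":-1,"tx":1.5,"ty":0.1,"tz":0.98,"ax":0,"ay":0,"az":0}]'
python3 - <<'E'
from h import *
R,o=gnow(); print(o,R[:,1].round(4)); p,im=snap("wrist","w7",(195,40,325,160),5); np.savez("pics/w7.npz",im=im,**p)
print("tip",proj(p,o+98*R[:,1]),"-h10",proj(p,o+98*R[:,1]+[-.87,9.96,0]),"-h11",proj(p,o+95*R[:,1]+[-.96,10.96,0]),"mouth",proj(p,[445.85,-143,85]))
gplan([445.85,-143,187],upright(-85)); gplan([445.85,-143,183],upright(-85));gplan([445.85,-143,150],upright(-85))
E
```

```text
clock: 12.65
tool_pos: [446.7, -156.3, 175.3]
orientation: [1.591, 1.738, -0.776]
ft_force: [-0.5, 0.2, -2.1]
width: 23.0
[ 445.61657614 -143.81217303  187.4108824 ] [ 1.4e-03 -6.0e-04 -1.0e+00]
tip [255.15550628 102.73442483] -h10 [255.23263566  91.96663702] -h11 [255.24071777  94.59866911] mouth [255.41138089  96.57511501]
t cm [ 0.09  0.02 -0.03] a deg [-0.03  0.03 -0.14] tool z [ 0.07 -0.79 -0.62] tcp [ 447.  -155.5  174.9]
t cm [0.41 0.02 0.22] a deg [-0.03  0.03 -0.14] tool z [ 0.07 -0.79 -0.62] tcp [ 447.  -155.5  170.9]
t cm [3.01 0.02 2.25] a deg [-0.03  0.03 -0.14] tool z [ 0.07 -0.79 -0.62] tcp [ 447.  -155.5  137.9]
```

View pics/w7.png

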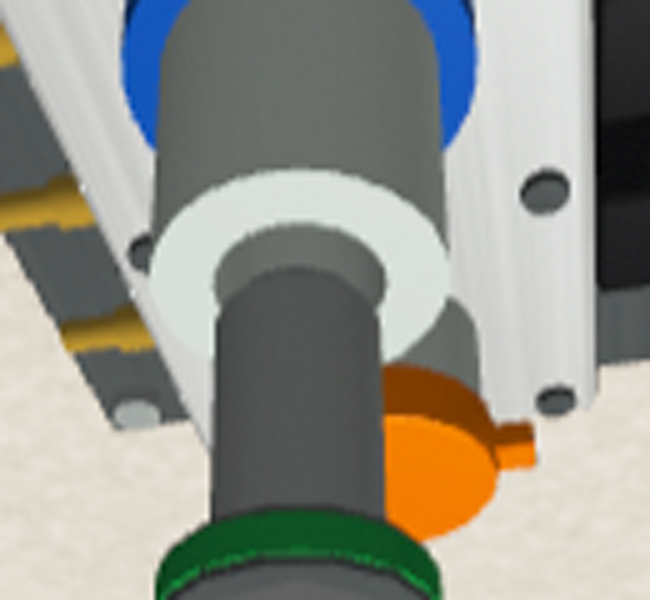

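The hole spans crop columns 215–386 and the plug 214–381, so it is centred to about 0.3 mm. I'll apply that correction and feel my way in.

```bash
python3 -m inch '[{"fingers":-1,"tx":0.09,"ty":0.03,"tz":-0.03,"ax":0,"ay":0,"az":-0.1},{"fingers":-1,"tx":0.25,"ty":0.03,"tz":0.09,"ax":0,"ay":0,"az":-0.1},{"fingers":-1,"tx":0.4,"ty":0.03,"tz":0.22,"ax":0,"ay":0,"az":-0.1},{"fingers":-1,"tx":0.56,"ty":0.03,"tz":0.34,"ax":0,"ay":0,"az":-0.1},{"fingers":-1,"tx":0.72,"ty":0.03,"tz":0.46,"ax":0,"ay":0,"az":-0.1},{"fingers":-1,"tx":0.88,"ty":0.03,"tz":0.59,"ax":0,"ay":0,"az":-0.1}]'
python3 - <<'E'
from h import *
R,o=gnow(); print(o,R[:,1].round(4)); s=robot.read_state(); print(s["ft_force"],s["ft_torque"])
gplan([445.9,-143,177],upright(-85));gplan([445.9,-143,150],upright(-85))
E
```

```text
clock: 13.45
tool_pos: [447.1, -155.4, 164.6]
orientation: [1.59, 1.74, -0.776]
ft_force: [0.8, -0.2, -1.8]
width: 22.8
[ 445.95339197 -142.9585808   176.69073188] [ 3.e-04 -5.e-04 -1.e+00]
[ 0.83013502 -0.16153305 -1.82129975] [1.22763894 0.09542404 0.00630504]
t cm [-0.03 -0.   -0.02] a deg [-0.03  0.03 -0.04] tool z [ 0.07 -0.79 -0.62] tcp [ 447.  -155.5  164.9]
t cm [ 2.1  -0.01  1.64] a deg [-0.03  0.03 -0.04] tool z [ 0.07 -0.79 -0.62] tcp [ 447.  -155.5  137.9]
```

It's inside with no contact force. Continuing down.

```bash
python3 -m inch '[{"fingers":-1,"tx":0.4,"ty":0,"tz":0.31,"ax":0,"ay":0,"az":0},{"fingers":-1,"tx":0.8,"ty":0,"tz":0.62,"ax":0,"ay":0,"az":0},{"fingers":-1,"tx":1.2,"ty":0,"tz":0.93,"ax":0,"ay":0,"az":0},{"fingers":-1,"tx":1.6,"ty":0,"tz":1.24,"ax":0,"ay":0,"az":0},{"fingers":-1,"tx":2.0,"ty":0,"tz":1.56,"ax":0,"ay":0,"az":0},{"fingers":-1,"tx":2.2,"ty":0,"tz":1.72,"ax":0,"ay":0,"az":0},{"fingers":-1,"tx":2.2,"ty":0,"tz":1.72,"ax":0,"ay":0,"az":0}]'
python3 - <<'E'
from h import *
R,o=gnow(); print(o,R[:,1].round(4)); s=robot.read_state(); print(s["ft_force"],s["ft_torque"],s["joint_pos"].round(2))
gplan([445.9,-143,143],upright(-85))
E
```

```text
clock: 14.32
tool_pos: [447.0, -155.5, 136.7]
orientation: [1.59, 1.74, -0.777]
ft_force: [-0.0, -0.2, -2.8]
width: 23.0
[ 445.90230138 -143.02582506  148.77129092] [-1.e-04 -6.e-04 -1.e+00]
[-0.00333972 -0.24164011 -2.77699744] [ 1.27113774e+00  1.57856921e-01 -8.31565120e-04] [-0.05  0.57 -0.49  2.2   1.1   1.32 -1.26]
t cm [0.46 0.   0.35] a deg [-0.04  0.03 -0.03] tool z [ 0.07 -0.79 -0.62] tcp [ 447.  -155.5  130.9]
```

```bash
python3 -m inch '[{"fingers":-1,"tx":0.12,"ty":0,"tz":0.09,"ax":0,"ay":0,"az":0},{"fingers":-1,"tx":0.24,"ty":0,"tz":0.185,"ax":0,"ay":0,"az":0},{"fingers":-1,"tx":0.32,"ty":0,"tz":0.25,"ax":0,"ay":0,"az":0},{"fingers":-1,"tx":0.32,"ty":0,"tz":0.25,"ax":0,"ay":0,"az":0}]'
python3 -m inch '[{"fingers":-1,"tx":0.08,"ty":0,"tz":0.06,"ax":0,"ay":0,"az":0},{"fingers":-1,"tx":0.08,"ty":0,"tz":0.06,"ax":0,"ay":0,"az":0}]'
python3 -m inch '[{"fingers":-1,"tx":0.08,"ty":0,"tz":0.06,"ax":0,"ay":0,"az":0},{"fingers":-1,"tx":0.08,"ty":0,"tz":0.06,"ax":0,"ay":0,"az":0}]'
```

```text
clock: 14.82
tool_pos: [447.1, -155.5, 132.8]
orientation: [1.59, 1.74, -0.776]
ft_force: [-0.8, -0.1, -2.3]
width: 22.9
clock: 15.08
tool_pos: [447.1, -155.5, 131.8]
orientation: [1.59, 1.74, -0.776]
ft_force: [0.8, -0.0, -1.8]
width: 22.7
clock: 15.32
tool_pos: [447.1, -155.6, 131.6]
orientation: [1.59, 1.738, -0.777]
ft_force: [-2.6, 2.8, 6.4]
width: 23.0
```

```bash
python3 -m inch '[{"fingers":-1,"tx":0.04,"ty":0,"tz":0.03,"ax":0,"ay":0,"az":0},{"fingers":-1,"tx":0.04,"ty":0,"tz":0.03,"ax":0,"ay":0,"az":0},{"fingers":-1,"tx":0.04,"ty":0,"tz":0.03,"ax":0,"ay":0,"az":0}]'
python3 - <<'E'
from h import *
R,o=gnow(); print(o,R[:,1].round(4))
p,im=snap("wrist","w8",(195,70,325,190),4)
E
```

```text
clock: 15.7
tool_pos: [447.1, -155.6, 131.6]
orientation: [1.589, 1.738, -0.777]
ft_force: [-4.0, 3.8, 10.9]
width: 22.4
[ 445.97040059 -143.09999669  143.66682684] [ 0.0014 -0.0027 -1.    ]
```

View pics/w8.png

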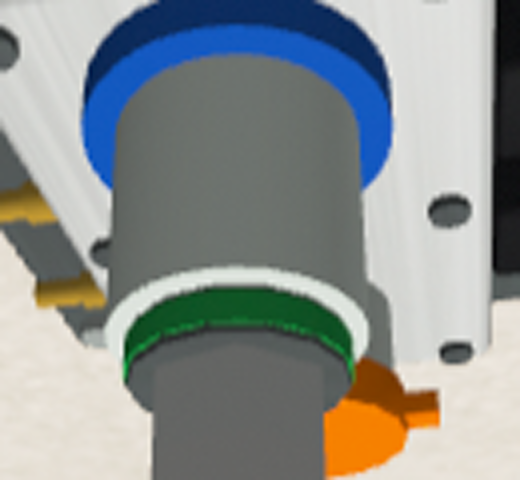

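The collar (green band at crop (240,315)) sits on the white rim all round, with contact at about 11 N. Drawing it out.

```bash
python3 -m inch '[{"fingers":-1,"tx":-0.4,"ty":0,"tz":-0.31,"ax":0,"ay":0,"az":0},{"fingers":-1,"tx":-1.2,"ty":0,"tz":-0.94,"ax":0,"ay":0,"az":0},{"fingers":-1,"tx":-2.2,"ty":0,"tz":-1.72,"ax":0,"ay":0,"az":0},{"fingers":-1,"tx":-3.2,"ty":0,"tz":-2.5,"ax":0,"ay":0,"az":0},{"fingers":-1,"tx":-4.4,"ty":0,"tz":-3.43,"ax":0,"ay":0,"az":0},{"fingers":-1,"tx":-5.6,"ty":0,"tz":-4.37,"ax":0,"ay":0,"az":0},{"fingers":-1,"tx":-6,"ty":0,"tz":-4.7,"ax":0,"ay":0,"az":0},{"fingers":-1,"tx":-6,"ty":0,"tz":-4.7,"ax":0,"ay":0,"az":0}]'
python3 - <<'E'
from h import *
R,o=gnow(); print(o,R[:,1].round(4)); s=robot.read_state();print(s["joint_pos"].round(2))
gplan([477.6,232.4,230],upright(-80.4))
E
```

```text
clock: 16.75
tool_pos: [447.1, -155.3, 206.9]
orientation: [1.591, 1.739, -0.775]
ft_force: [0.4, 0.7, -3.1]
width: 23.2
[ 445.9523955  -142.81906096  218.94761913] [ 1.3e-03 -3.0e-04 -1.0e+00]
[-0.02  0.43 -0.51  2.16  1.02  1.37 -1.09]
t cm [ 21.95   6.61 -29.92] a deg [-3.63  0.02 -2.93] tool z [ 0.13 -0.78 -0.62] tcp [479.7 220.1 217.9]
```

```bash
python3 -m inch '[{"fingers":-1,"tx":3.5,"ty":1.1,"tz":-4.8,"ax":-1,"ay":0,"az":-1},{"fingers":-1,"tx":7,"ty":2.1,"tz":-9.6,"ax":-2,"ay":0,"az":-2},{"fingers":-1,"tx":10.7,"ty":3.2,"tz":-14.6,"ax":-3,"ay":0,"az":-2.5},{"fingers":-1,"tx":14.4,"ty":4.3,"tz":-19.6,"ax":-3.6,"ay":0,"az":-2.9},{"fingers":-1,"tx":18,"ty":5.4,"tz":-24.6,"ax":-3.6,"ay":0,"az":-2.9},{"fingers":-1,"tx":21.9,"ty":6.6,"tz":-29.9,"ax":-3.6,"ay":0,"az":-2.9},{"fingers":-1,"tx":21.9,"ty":6.6,"tz":-29.9,"ax":-3.6,"ay":0,"az":-2.9},{"fingers":-1,"tx":21.9,"ty":6.6,"tz":-29.9,"ax":-3.6,"ay":0,"az":-2.9}]'
python3 - <<'E'
from h import *
R,o=gnow(); print(o,R[:,1].round(4)); s=robot.read_state();print(s["joint_pos"].round(2))
gplan([477.6,232.4,200],np.c_[X,A,Z])
E
```

```text
clock: 17.75
tool_pos: [479.4, 219.6, 216.8]
orientation: [1.508, 1.794, -0.74]
ft_force: [0.6, 0.4, -1.8]
width: 22.8
[477.26925179 231.9769881  228.83634414] [-0.002 -0.002 -1.   ]
[-0.57  0.73 -0.61  1.59  0.81  1.83 -1.22]
t cm [ 3.85  0.06 -0.17] a deg [-0.33 90.09  0.27] tool z [-0.1   0.61 -0.79] tcp [475.6 244.3 187.5]
```

```bash
python3 -m inch '[{"fingers":-1,"tx":0.5,"ty":0,"tz":0,"ax":0,"ay":10,"az":0},{"fingers":-1,"tx":1,"ty":0,"tz":0,"ax":0,"ay":20,"az":0},{"fingers":-1,"tx":1.5,"ty":0,"tz":0,"ax":0,"ay":30,"az":0},{"fingers":-1,"tx":2,"ty":0,"tz":0,"ax":0,"ay":40,"az":0},{"fingers":-1,"tx":2.5,"ty":0,"tz":0,"ax":0,"ay":50,"az":0},{"fingers":-1,"tx":3,"ty":0,"tz":0,"ax":0,"ay":60,"az":0},{"fingers":-1,"tx":3.5,"ty":0,"tz":-0.2,"ax":-0.3,"ay":70,"az":0.2},{"fingers":-1,"tx":3.85,"ty":0.06,"tz":-0.2,"ax":-0.3,"ay":80,"az":0.2}]'
python3 -m inch '[{"fingers":-1,"tx":0,"ty":0,"tz":0,"ax":0,"ay":10,"az":0},{"fingers":-1,"tx":0,"ty":0,"tz":0,"ax":0,"ay":10,"az":0},{"fingers":-1,"tx":0,"ty":0,"tz":0,"ax":0,"ay":10,"az":0}]'
cat >> h.py <<'E'
def toPose(p,r):
    s=robot.read_state(); R0=Ro.from_rotvec(s["orientation"]).as_matrix(); R=Ro.from_rotvec(r).as_matrix()
    print("t cm",np.round(R0.T@(np.array(p)-s["tool_pos"])/10,2),"a deg",np.round(Ro.from_matrix(R0.T@R).as_rotvec(degrees=True),2))
E
python3 - <<'E'
from h import *
R,o=gnow(); print(o,R[:,1].round(4)); s=robot.read_state();print(s["joint_pos"].round(2))
d=np.load("pick.npz")
for h in (20,3,0): toPose(d["p"]+[0,0,h],d["r"])
E
```

```text
clock: 18.75
tool_pos: [475.4, 242.0, 188.3]
orientation: [-1.767, -2.09, -0.447]
ft_force: [-0.8, -0.5, -4.2]
width: 22.2
clock: 19.12
tool_pos: [475.1, 243.3, 187.8]
orientation: [-1.665, -1.971, -0.573]
ft_force: [0.1, 1.3, -2.0]
width: 22.8
[477.09536158 231.39173204 200.3964275 ] [-0.1665  0.986  -0.0029]
[ 0.67  0.73 -1.22  1.92  0.05  0.75 -0.25]
t cm [-7.26  0.25  9.6 ] a deg [-0.11  0.17  0.08]
t cm [-8.3   0.24 10.94] a deg [-0.11  0.17  0.08]
t cm [-8.49  0.24 11.18] a deg [-0.11  0.17  0.08]
```

```bash
python3 -m inch '[{"fingers":-1,"tx":-2,"ty":0.2,"tz":2.6,"ax":0,"ay":0.2,"az":0},{"fingers":-1,"tx":-4.5,"ty":0.2,"tz":6,"ax":0,"ay":0.2,"az":0},{"fingers":-1,"tx":-7.2,"ty":0.2,"tz":9.6,"ax":0,"ay":0.2,"az":0},{"fingers":-1,"tx":-7.2,"ty":0.2,"tz":9.6,"ax":0,"ay":0.2,"az":0},{"fingers":-1,"tx":-7.2,"ty":0.2,"tz":9.6,"ax":0,"ay":0.2,"az":0}]'
python3 - <<'E'
from h import *
R,o=gnow(); print(o,R[:,1].round(4)); d=np.load("pick.npz")
for h in (5,1,0): toPose(d["p"]+[0,0,h],d["r"])
E
```

```text
clock: 19.75
tool_pos: [478.3, 248.4, 70.7]
orientation: [-1.658, -1.972, -0.58]
ft_force: [-0.3, 0.4, -2.3]
width: 22.8
[480.22143746 236.48276795  83.19745769] [-0.1694  0.9855  0.0023]
t cm [-1.36 -0.13  1.24] a deg [-0.03 -0.13  0.35]
t cm [-1.61 -0.13  1.56] a deg [-0.03 -0.13  0.35]
t cm [-1.67 -0.13  1.64] a deg [-0.03 -0.13  0.35]
```

```bash
python3 -m inch '[{"fingers":-1,"tx":-0.4,"ty":-0.1,"tz":0.2,"ax":0,"ay":-0.1,"az":0.3},{"fingers":-1,"tx":-1,"ty":-0.1,"tz":0.8,"ax":0,"ay":-0.1,"az":0.3},{"fingers":-1,"tx":-1.4,"ty":-0.1,"tz":1.3,"ax":0,"ay":-0.1,"az":0.3},{"fingers":-1,"tx":-1.45,"ty":-0.1,"tz":1.35,"ax":0,"ay":-0.1,"az":0.3}]'
python3 - <<'E'
from h import *
R,o=gnow(); print(o,R[:,1].round(4)); d=np.load("pick.npz")
for h in (0,-1): toPose(d["p"]+[0,0,h],d["r"])
E
```

```text
clock: 20.25
tool_pos: [477.4, 243.9, 48.5]
orientation: [-1.666, -1.965, -0.575]
ft_force: [0.5, -0.6, -2.4]
width: 22.8
[479.32881106 231.92553417  60.97552715] [-0.1633  0.9866  0.0014]
t cm [0.04 0.05 0.16] a deg [-0.1  -0.08 -0.16]
t cm [-0.02  0.05  0.24] a deg [-0.1  -0.08 -0.16]
```

Now 1 mm above the seat with no contact. I'll lower until it carries, then release.

```bash
python3 -m inch '[{"fingers":-1,"tx":0,"ty":0.05,"tz":0.16,"ax":-0.1,"ay":0,"az":-0.1},{"fingers":-1,"tx":0,"ty":0.05,"tz":0.18,"ax":-0.1,"ay":0,"az":-0.1},{"fingers":-1,"tx":0,"ty":0.05,"tz":0.18,"ax":-0.1,"ay":0,"az":-0.1}]'
python3 -m inch '[{"fingers":-0.3,"tx":0,"ty":0,"tz":0,"ax":0,"ay":0,"az":0},{"fingers":0.4,"tx":0,"ty":0,"tz":0,"ax":0,"ay":0,"az":0},{"fingers":0.4,"tx":0,"ty":0,"tz":0,"ax":0,"ay":0,"az":0},{"fingers":0.4,"tx":0,"ty":0,"tz":0,"ax":0,"ay":0,"az":0},{"fingers":0.4,"tx":0,"ty":0,"tz":-4,"ax":0,"ay":0,"az":0},{"fingers":0.4,"tx":0,"ty":0,"tz":-9,"ax":0,"ay":0,"az":0},{"fingers":0.4,"tx":0,"ty":0,"tz":-9,"ax":0,"ay":0,"az":0},{"fingers":0.4,"tx":0,"ty":0,"tz":-9,"ax":0,"ay":0,"az":0}]' 30
python3 - <<'E'
from h import *
z=lean(38); plan(O-80*z,z,X); print(robot.read_state()["joint_pos"].round(2))
p,im=snap("wrist","w9")
for n,lo,hi in [("green",(45,80,25),(90,255,255)),("red",(0,130,50),(6,255,255))]:
    for c,s in blobs(im,lo,hi,60): print(n,c,s,np.round(onz(p,c,65)))
E
```

```text
clock: 20.62
tool_pos: [477.9, 245.4, 47.7]
orientation: [-1.665, -1.967, -0.578]
ft_force: [0.4, -0.4, -3.0]
width: 22.9
clock: 21.62
tool_pos: [486.4, 190.5, 118.1]
orientation: [-1.666, -1.967, -0.578]
ft_force: [0.5, -0.4, 0.0]
width: 59.7
t cm [ 5.91 -0.05  5.61] a deg [  0.2 -76.   -0.2] |a| 76.0
t cm [ 5.91 -0.05  5.61] a deg [-110.8   -0.3  141.7] |a| 179.8
[ 0.72  0.84 -1.15  1.95  0.13  0.7  -0.17]
green [ 17.3 110. ] [10, 92, 28, 42, 300] [239. 284.  65.]
green [254.1 136.5] [236, 132, 37, 15, 212] [469. 293.  65.]
red [149.3 135.5] [144, 115, 18, 44, 304] [373. 278.  65.]
red [254.9 262.7] [233, 259, 45, 10, 338] [488. 181.  65.]
```

View pics/w9.png

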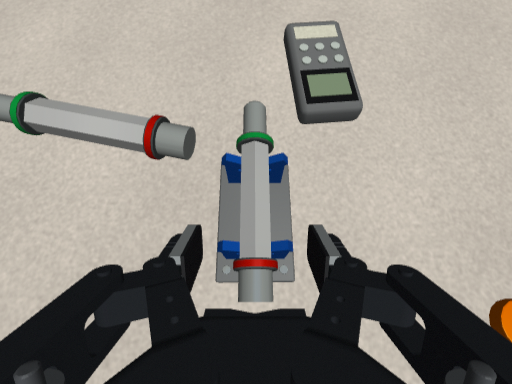

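The gauge lies seated in both saddles (axis column about 255, green band at (254,137), red at (255,263)). Swinging to the opposite lean.

```bash
python3 -m inch '[{"fingers":0.4,"tx":2,"ty":0,"tz":0,"ax":0,"ay":-10,"az":0},{"fingers":0.4,"tx":4,"ty":0,"tz":1,"ax":0,"ay":-20,"az":0},{"fingers":0.4,"tx":5,"ty":0,"tz":2,"ax":0,"ay":-30,"az":0},{"fingers":0.4,"tx":5.5,"ty":0,"tz":3,"ax":0,"ay":-40,"az":0},{"fingers":0.4,"tx":5.9,"ty":0,"tz":4,"ax":0,"ay":-50,"az":0},{"fingers":0.4,"tx":5.9,"ty":0,"tz":5,"ax":0,"ay":-60,"az":0},{"fingers":0.4,"tx":5.9,"ty":0,"tz":5.6,"ax":0,"ay":-70,"az":0},{"fingers":0.4,"tx":5.9,"ty":0,"tz":5.6,"ax":0,"ay":-76,"az":0}]'
python3 -m inch '[{"fingers":0.4,"tx":0,"ty":0,"tz":0,"ax":0,"ay":0,"az":0}]'
python3 - <<'E'
from h import *
plan(O,lean(38),X)
E
```

```text
clock: 22.68
tool_pos: [471.7, 272.7, 109.6]
orientation: [1.658, 1.964, -0.572]
ft_force: [0.6, -0.4, -1.2]
width: 59.8
clock: 22.8
tool_pos: [470.6, 273.5, 107.8]
orientation: [1.658, 1.971, -0.573]
ft_force: [0.2, 0.8, -0.6]
width: 59.7
t cm [-0.42  0.14  8.01] a deg [0.1 0.  0.2] |a| 0.3
t cm [-0.42  0.14  8.01] a deg [-1.000e-01  2.000e-01 -1.798e+02] |a| 179.8
```

```bash
python3 -m inch '[{"fingers":0.4,"tx":-0.4,"ty":0.1,"tz":4,"ax":0,"ay":0,"az":0.2},{"fingers":0.4,"tx":-0.4,"ty":0.1,"tz":7,"ax":0,"ay":0,"az":0.2},{"fingers":0.4,"tx":-0.4,"ty":0.1,"tz":8,"ax":0,"ay":0,"az":0.2},{"fingers":0.4,"tx":-0.4,"ty":0.1,"tz":8,"ax":0,"ay":0,"az":0.2},{"fingers":0.4,"tx":-0.4,"ty":0.1,"tz":8,"ax":0,"ay":0,"az":0.2}]'
python3 - <<'E'
from h import *
plan(O,lean(38),X)
E
```

```text
clock: 23.42
tool_pos: [483.5, 220.1, 50.9]
orientation: [1.671, 1.962, -0.565]
ft_force: [-0.3, 0.4, -1.0]
width: 60.1
t cm [ 0.39 -0.23  0.16] a deg [ 0.1 -0.2 -0.5] |a| 0.5
t cm [ 0.39 -0.23  0.16] a deg [ -0.3  -0.2 179.5] |a| 179.5
```

```bash
python3 -m inch '[{"fingers":0.4,"tx":0.35,"ty":-0.2,"tz":0.15,"ax":0,"ay":0,"az":-0.4},{"fingers":0.4,"tx":0.35,"ty":-0.2,"tz":0.15,"ax":0,"ay":0,"az":-0.4}]'
python3 - <<'E'
from h import *
plan(O,lean(38),X)
E
```

```text
clock: 23.68
tool_pos: [480.7, 221.2, 46.8]
orientation: [1.663, 1.968, -0.57]
ft_force: [-0.6, 0.7, -0.1]
width: 59.8
t cm [ 0.02  0.03 -0.07] a deg [ 0.1 -0.1 -0. ] |a| 0.1
t cm [ 0.02  0.03 -0.07] a deg [-1.0e-01 -1.0e-01  1.8e+02] |a| 180.0
```

```bash
python3 -m inch '[{"fingers":-1,"tx":0,"ty":0,"tz":-0.05,"ax":0,"ay":0,"az":0},{"fingers":-1,"tx":0,"ty":0,"tz":-0.05,"ax":0,"ay":0,"az":0},{"fingers":-1,"tx":0,"ty":0,"tz":-0.05,"ax":0,"ay":0,"az":0},{"fingers":-1,"tx":0,"ty":0,"tz":-0.05,"ax":0,"ay":0,"az":0},{"fingers":-1,"tx":0,"ty":0,"tz":-0.05,"ax":0,"ay":0,"az":0},{"fingers":-1,"tx":0,"ty":0,"tz":-0.05,"ax":0,"ay":0,"az":0}]' 30
python3 -m inch '[{"fingers":-1,"tx":0,"ty":0,"tz":0,"ax":0,"ay":0,"az":0},{"fingers":-1,"tx":0,"ty":0,"tz":0,"ax":0,"ay":0,"az":0}]' 70
python3 - <<'E'
from h import *
s=robot.read_state();np.savez("pick2.npz",p=s["tool_pos"],r=s["orientation"]);print(s["joint_pos"].round(2))
toPose(s["tool_pos"]+[0,0,150],s["orientation"])
R,o=gnow("pick2.npz");print(o,R.round(3).tolist())
E
```

```text
clock: 24.42
tool_pos: [481.5, 221.1, 47.3]
orientation: [1.664, 1.967, -0.569]
ft_force: [4.6, 3.6, 0.6]
width: 23.3
clock: 24.68
tool_pos: [481.6, 221.1, 47.4]
orientation: [1.664, 1.967, -0.569]
ft_force: [4.5, 2.8, 1.2]
width: 23.2
[-0.57  0.79 -0.45  1.75  0.77  1.33 -1.27]
t cm [ -9.22   0.04 -11.83] a deg [0. 0. 0.]
[479.47648068 233.28054401  60.001323  ] [[0.986, -0.167, -0.0], [0.167, 0.986, -0.0], [-0.0, -0.0, 1.0]]
```

```bash
python3 -m inch '[{"fingers":-1,"tx":-2,"ty":0,"tz":-2.6,"ax":0,"ay":0,"az":0},{"fingers":-1,"tx":-5,"ty":0,"tz":-6.4,"ax":0,"ay":0,"az":0},{"fingers":-1,"tx":-9.2,"ty":0,"tz":-11.8,"ax":0,"ay":0,"az":0},{"fingers":-1,"tx":-9.2,"ty":0,"tz":-11.8,"ax":0,"ay":0,"az":0},{"fingers":-1,"tx":-9.2,"ty":0,"tz":-11.8,"ax":0,"ay":0,"az":0}]'
python3 - <<'E'
from h import *
R,o=gnow("pick2.npz");print(o,R[:,1].round(3),robot.read_state()["joint_pos"].round(2))
gplan([479,233,230],upright(99.6,False),"pick2.npz");gplan([446,-143,190],upright(60,False),"pick2.npz")
E
```

```text
clock: 25.3
tool_pos: [480.2, 220.4, 196.4]
orientation: [1.664, 1.967, -0.571]
ft_force: [0.0, -0.8, -2.7]
width: 22.8
[478.17002524 232.58116356 208.99009557] [-0.166  0.986 -0.001] [-0.54  0.6  -0.49  1.67  0.68  1.54 -1.1 ]
t cm [ 0.68  0.09 -3.23] a deg [4.000e-02 9.003e+01 1.400e-01] tool z [-0.13  0.78 -0.61] tcp [476.9 245.4 217.6]
t cm [-25.9   -8.61  22.56] a deg [-5.35 86.06 43.63] tool z [ 0.4   0.68 -0.61] tcp [ 452.3 -132.1  177.6]
```

```bash
python3 -m inch '[{"fingers":-1,"tx":0.7,"ty":0.1,"tz":-3.2,"ax":0,"ay":10,"az":0},{"fingers":-1,"tx":0.7,"ty":0.1,"tz":-3.2,"ax":0,"ay":20,"az":0},{"fingers":-1,"tx":0.7,"ty":0.1,"tz":-3.2,"ax":0,"ay":30,"az":0},{"fingers":-1,"tx":0.7,"ty":0.1,"tz":-3.2,"ax":0,"ay":40,"az":0},{"fingers":-1,"tx":0.7,"ty":0.1,"tz":-3.2,"ax":0,"ay":50,"az":0},{"fingers":-1,"tx":0.7,"ty":0.1,"tz":-3.2,"ax":0,"ay":60,"az":0},{"fingers":-1,"tx":0.7,"ty":0.1,"tz":-3.2,"ax":0,"ay":70,"az":0},{"fingers":-1,"tx":0.7,"ty":0.1,"tz":-3.2,"ax":0,"ay":80,"az":0}]'
python3 - <<'E'
from h import *
R,o=gnow("pick2.npz");print(o,R[:,1].round(3),robot.read_state()["joint_pos"].round(2))
for az in (90,60): gplan([446,-143,190],upright(az,False),"pick2.npz")
E
```

```text
clock: 26.3
tool_pos: [476.9, 244.6, 216.7]
orientation: [-1.62, -1.912, -0.627]
ft_force: [0.0, 0.8, -5.1]
width: 22.6
[478.58795673 234.41802497 230.97786012] [-0.027  0.167  0.986] [ 0.61  0.6  -1.01  1.91 -0.33  0.81  0.09]
t cm [-29.6   -9.21 -21.69] a deg [-7.08  9.72  6.53] tool z [ 0.    0.79 -0.61] tcp [ 446.  -130.4  177.6]
t cm [-29.8   -8.61 -21.87] a deg [-29.12   9.35  26.93] tool z [ 0.4   0.68 -0.61] tcp [ 452.3 -132.1  177.6]
```

```bash
python3 -m inch '[{"fingers":-1,"tx":-4.5,"ty":-1.3,"tz":-3.5,"ax":-4,"ay":9.4,"az":3.5},{"fingers":-1,"tx":-9,"ty":-2.6,"tz":-6.8,"ax":-9,"ay":9.4,"az":8},{"fingers":-1,"tx":-13.5,"ty":-3.9,"tz":-10,"ax":-14,"ay":9.4,"az":13},{"fingers":-1,"tx":-18,"ty":-5.2,"tz":-13.3,"ax":-19,"ay":9.4,"az":17.5},{"fingers":-1,"tx":-22,"ty":-6.4,"tz":-16.2,"ax":-24,"ay":9.4,"az":22},{"fingers":-1,"tx":-26,"ty":-7.5,"tz":-19,"ax":-29.1,"ay":9.4,"az":26.9},{"fingers":-1,"tx":-29.8,"ty":-8.6,"tz":-21.8,"ax":-29.1,"ay":9.4,"az":26.9},{"fingers":-1,"tx":-29.8,"ty":-8.6,"tz":-21.8,"ax":-29.1,"ay":9.4,"az":26.9}]'
python3 -m inch '[{"fingers":-1,"tx":0,"ty":0,"tz":0,"ax":0,"ay":0,"az":0}]'
python3 - <<'E'
from h import *
R,o=gnow("pick2.npz");print(o,R[:,1].round(3),robot.read_state()["joint_pos"].round(2))
gplan([445.9,-143,180],upright(60,False),"pick2.npz");gplan([445.9,-143,180],upright(90,False),"pick2.npz")
p,im=snap("wrist","n1"); np.savez("pics/n1.npz",im=im,**p); print(proj(p,o-80*R[:,1]),proj(p,[445.9,-143,85]))
E
```

```text
clock: 27.3
tool_pos: [453.4, -135.1, 177.5]
orientation: [-2.161, -1.237, -1.054]
ft_force: [0.3, 0.5, -2.3]
width: 22.3
clock: 27.42
tool_pos: [453.0, -129.7, 179.0]
orientation: [-2.153, -1.245, -1.052]
ft_force: [0.1, 0.6, -1.9]
width: 22.8
[ 446.71915265 -140.59043909  191.37818577] [-0.001  0.001  1.   ] [ 1.48  0.71 -0.99  2.04 -0.47  0.8   0.43]
t cm [-1.05  0.05  0.5 ] a deg [-0.09  0.03  0.18] tool z [ 0.4   0.68 -0.61] tcp [ 452.2 -132.1  167.6]
t cm [-1.15 -0.58  0.37] a deg [ 23.58   0.05 -18.27] tool z [ 0.    0.79 -0.61] tcp [ 445.9 -130.4  167.6]
[255.02130831 290.09310908] [255.38059099 302.09676133]
```

```bash
python3 -m inch '[{"fingers":-1,"tx":-1.05,"ty":0.05,"tz":0.5,"ax":0,"ay":0,"az":0.2},{"fingers":-1,"tx":-1.05,"ty":0.05,"tz":0.5,"ax":0,"ay":0,"az":0.2},{"fingers":-1,"tx":-1.05,"ty":0.05,"tz":0.5,"ax":0,"ay":0,"az":0.2}]'
python3 - <<'E'
from h import *
R,o=gnow("pick2.npz");print(o,R[:,1].round(4))
gplan([445.95,-143.1,170],upright(60,False),"pick2.npz")
s=robot.read_state();T=Ro.from_rotvec(s["orientation"]).as_matrix();print(T.T@[0,0,-1])
p,im=snap("wrist","n2"); np.savez("pics/n2.npz",im=im,**p)
g=im.astype(int).sum(2)/3
for y,d in ((98,"gotip"),(54,"gcollar"),(-54,"rcollar"),(-80,"tip")): print(d,proj(p,o+y*R[:,1]).round(1))
print("mouth",proj(p,[445.95,-143.1,85]),"foot",proj(p,[445.95,-143.1,45]))
for n,lo,hi in [("green",(45,80,25),(90,255,255)),("red",(0,130,50),(6,255,255)),("blue",(100,150,50),(125,255,255)),("orange",(8,180,120),(18,255,255))]:
    for c,st in blobs(im,lo,hi,30): print(n,c,st)
E
```

```text
clock: 27.85
tool_pos: [453.1, -132.7, 168.5]
orientation: [-2.155, -1.243, -1.052]
ft_force: [-0.1, -0.3, -1.6]
width: 22.8
[ 446.74664486 -143.56229086  180.86864466] [-3.0e-04  2.1e-03  1.0e+00]
t cm [-0.85 -0.09  0.67] a deg [-0.02  0.1   0.11] tool z [ 0.4   0.68 -0.61] tcp [ 452.3 -132.2  157.6]
[-0.78786566 -0.00135454  0.61584565]
gotip [256.   64.3]
gcollar [255.5 183.1]
rcollar [255.1 279.2]
tip [255.  290.1]
mouth [253.69736093 295.46658425] foot [253.75672609 306.96909104]
green [401.5 116.6] [398, 113, 8, 8, 43]
green [254.2 216.4] [205, 178, 99, 53, 915]
red [ 83.1 102. ] [76, 89, 17, 27, 136]
red [415.8 135.8] [412, 133, 8, 7, 38]
red [254.2 301.1] [230, 288, 49, 20, 134]
blue [22.6  9.3] [0, 0, 44, 17, 91]
blue [161.6  97.5] [130, 66, 61, 61, 1613]
blue [386.1 123.4] [353, 99, 71, 49, 1497]
blue [277.8 304.6] [276, 298, 4, 12, 30]
orange [304.6  86.8] [301, 79, 9, 17, 114]
```

```bash
python3 -m inch '[{"fingers":-1,"tx":-0.4,"ty":-0.09,"tz":0.32,"ax":0,"ay":0.1,"az":0.1},{"fingers":-1,"tx":-0.85,"ty":-0.09,"tz":0.67,"ax":0,"ay":0.1,"az":0.1},{"fingers":-1,"tx":-0.85,"ty":-0.09,"tz":0.67,"ax":0,"ay":0.1,"az":0.1},{"fingers":-1,"tx":-0.85,"ty":-0.09,"tz":0.67,"ax":0,"ay":0.1,"az":0.1}]'
python3 - <<'E'
from h import *
R,o=gnow("pick2.npz");print(o,R[:,1].round(4))
gplan([445.95,-143.1,166],upright(60,False),"pick2.npz")
E
```

```text
clock: 28.4
tool_pos: [452.4, -132.7, 157.7]
orientation: [-2.155, -1.24, -1.053]
ft_force: [0.1, 0.1, -2.1]
width: 22.8
[ 446.06729634 -143.60345385  170.1043547 ] [-3.e-04  2.e-04  1.e+00]
t cm [-0.3  -0.04  0.28] a deg [ 0.03  0.   -0.  ] tool z [ 0.4   0.68 -0.61] tcp [ 452.3 -132.2  153.6]
```

```bash
python3 -m inch '[{"fingers":-1,"tx":-0.15,"ty":-0.04,"tz":0.14,"ax":0,"ay":0,"az":0},{"fingers":-1,"tx":-0.3,"ty":-0.04,"tz":0.28,"ax":0,"ay":0,"az":0},{"fingers":-1,"tx":-0.3,"ty":-0.04,"tz":0.28,"ax":0,"ay":0,"az":0}]'
python3 -m inch '[{"fingers":-1,"tx":-0.08,"ty":0,"tz":0.06,"ax":0,"ay":0,"az":0},{"fingers":-1,"tx":-0.08,"ty":0,"tz":0.06,"ax":0,"ay":0,"az":0}]'
python3 - <<'E'
from h import *
R,o=gnow("pick2.npz");print(o,R[:,1].round(4))
E
```

```text
clock: 28.78
tool_pos: [452.1, -132.2, 153.5]
orientation: [-2.155, -1.24, -1.053]
ft_force: [0.3, 0.2, -1.6]
width: 22.9
clock: 29.02
tool_pos: [452.2, -132.3, 152.6]
orientation: [-2.156, -1.24, -1.053]
ft_force: [-0.2, 0.0, -1.5]
width: 23.3
[ 445.84075399 -143.14231032  164.94945306] [-2.e-04  4.e-04  1.e+00]
```

```bash
python3 -m inch '[{"fingers":-1,"tx":-0.04,"ty":0,"tz":0.03,"ax":0,"ay":0,"az":0},{"fingers":-1,"tx":-0.04,"ty":0,"tz":0.03,"ax":0,"ay":0,"az":0}]'
python3 -m inch '[{"fingers":-1,"tx":-0.04,"ty":0,"tz":0.03,"ax":0,"ay":0,"az":0},{"fingers":-1,"tx":-0.04,"ty":0,"tz":0.03,"ax":0,"ay":0,"az":0}]'
```

```text
clock: 29.28
tool_pos: [452.3, -132.2, 152.5]
orientation: [-2.155, -1.24, -1.054]
ft_force: [-2.8, -0.9, 1.6]
width: 23.3
clock: 29.52
tool_pos: [452.4, -132.0, 152.4]
orientation: [-2.155, -1.24, -1.054]
ft_force: [-3.6, -2.4, 8.7]
width: 23.0
```

Contact is at tip height, and the reading of +8.7 N plus the gauge's weight means about 11 N of press. Holding.

```bash
python3 -m inch '[{"fingers":-1,"tx":0,"ty":0,"tz":0,"ax":0,"ay":0,"az":0},{"fingers":-1,"tx":0,"ty":0,"tz":0,"ax":0,"ay":0,"az":0},{"fingers":-1,"tx":0,"ty":0,"tz":0,"ax":0,"ay":0,"az":0}]'
python3 -m inch '[{"fingers":-1,"tx":0,"ty":0,"tz":0,"ax":0,"ay":0,"az":0},{"fingers":-1,"tx":0,"ty":0,"tz":0,"ax":0,"ay":0,"az":0},{"fingers":-1,"tx":0,"ty":0,"tz":0,"ax":0,"ay":0,"az":0}]'
python3 - <<'E'
from h import *
R,o=gnow("pick2.npz");print(o,R[:,1].round(4)); print(robot.read_state()["ft_force"],robot.read_state()["ft_torque"])
E
```

```text
clock: 29.9
tool_pos: [452.4, -132.1, 152.4]
orientation: [-2.155, -1.24, -1.054]
ft_force: [-3.7, -2.4, 8.3]
width: 22.8
clock: 30.28
tool_pos: [452.4, -132.1, 152.4]
orientation: [-2.155, -1.24, -1.054]
ft_force: [-3.1, -1.6, 7.3]
width: 22.7
[ 446.05792574 -142.94459423  164.72641471] [-8.e-04 -2.e-04  1.e+00]
[-3.109505   -1.62848624  7.27290305] [0.0900425  0.37414039 0.34396461]
```

```bash
python3 -m inch '[{"fingers":-1,"tx":-0.012,"ty":0,"tz":0.009,"ax":0,"ay":0,"az":0},{"fingers":-1,"tx":-0.012,"ty":0,"tz":0.009,"ax":0,"ay":0,"az":0},{"fingers":-1,"tx":-0.012,"ty":0,"tz":0.009,"ax":0,"ay":0,"az":0},{"fingers":-1,"tx":-0.012,"ty":0,"tz":0.009,"ax":0,"ay":0,"az":0},{"fingers":-1,"tx":-0.012,"ty":0,"tz":0.009,"ax":0,"ay":0,"az":0},{"fingers":-1,"tx":-0.012,"ty":0,"tz":0.009,"ax":0,"ay":0,"az":0}]'
python3 -m inch '[{"fingers":-1,"tx":0,"ty":0,"tz":0,"ax":0,"ay":0,"az":0},{"fingers":-1,"tx":0,"ty":0,"tz":0,"ax":0,"ay":0,"az":0},{"fingers":-1,"tx":0,"ty":0,"tz":0,"ax":0,"ay":0,"az":0},{"fingers":-1,"tx":0,"ty":0,"tz":0,"ax":0,"ay":0,"az":0}]'
python3 - <<'E'
from h import *
R,o=gnow("pick2.npz");print(o,R[:,1].round(4))
E
```

```text
clock: 31.02
tool_pos: [452.5, -132.0, 152.4]
orientation: [-2.154, -1.24, -1.054]
ft_force: [-4.3, -2.3, 9.5]
width: 22.8
clock: 31.52
tool_pos: [452.5, -132.0, 152.4]
orientation: [-2.154, -1.24, -1.054]
ft_force: [-4.6, -2.0, 9.7]
width: 22.6
[ 446.11845986 -142.93303934  164.71802936] [-1.e-03 -4.e-04  1.e+00]
```

```bash
python3 -m inch '[{"fingers":-1,"tx":0.5,"ty":0,"tz":-0.39,"ax":0,"ay":0,"az":0},{"fingers":-1,"tx":2,"ty":0,"tz":-1.56,"ax":0,"ay":0,"az":0},{"fingers":-1,"tx":4,"ty":0,"tz":-3.1,"ax":0,"ay":0,"az":0},{"fingers":-1,"tx":4,"ty":0,"tz":-3.1,"ax":0,"ay":0,"az":0}]'
python3 - <<'E'
from h import *
R,o=gnow("pick2.npz");print(o,R[:,1].round(4))
gplan([478.5,234,230],upright(99.6,False),"pick2.npz")
E
```

```text
clock: 32.02
tool_pos: [453.0, -132.4, 203.8]
orientation: [-2.157, -1.244, -1.054]
ft_force: [-0.6, 0.7, -2.9]
width: 22.5
[ 446.62143294 -143.26423936  216.20827547] [-0.0022  0.0035  1.    ]
t cm [ 22.04 -17.01  25.84] a deg [ 31.36   0.18 -24.22] tool z [-0.13  0.78 -0.61] tcp [476.4 246.4 217.6]
```

```bash
python3 -m inch '[{"fingers":-1,"tx":3.3,"ty":-2.6,"tz":3.9,"ax":5,"ay":0,"az":-4},{"fingers":-1,"tx":6.6,"ty":-5.2,"tz":7.8,"ax":10,"ay":0,"az":-8},{"fingers":-1,"tx":10,"ty":-7.7,"tz":11.7,"ax":15,"ay":0,"az":-12},{"fingers":-1,"tx":13.3,"ty":-10.2,"tz":15.5,"ax":20,"ay":0,"az":-16},{"fingers":-1,"tx":16.5,"ty":-12.7,"tz":19.4,"ax":25,"ay":0.1,"az":-20},{"fingers":-1,"tx":19.6,"ty":-15,"tz":23,"ax":31,"ay":0.2,"az":-24},{"fingers":-1,"tx":22,"ty":-17,"tz":25.8,"ax":31.4,"ay":0.2,"az":-24.2},{"fingers":-1,"tx":22,"ty":-17,"tz":25.8,"ax":31.4,"ay":0.2,"az":-24.2}]'
python3 -m inch '[{"fingers":-1,"tx":0,"ty":0,"tz":0,"ax":0,"ay":0,"az":0}]'
python3 - <<'E'
from h import *
R,o=gnow("pick2.npz");print(o,R[:,1].round(4),robot.read_state()["joint_pos"].round(2))
gplan([479,233.2,200],np.c_[X,A,Z],"pick2.npz")
E
```

```text
clock: 33.02
tool_pos: [473.6, 249.9, 217.4]
orientation: [-1.506, -1.788, -0.739]
ft_force: [-0.1, -0.6, -2.7]
width: 22.8
clock: 33.15
tool_pos: [475.3, 245.7, 216.2]
orientation: [-1.514, -1.785, -0.74]
ft_force: [-0.3, -0.4, -2.2]
width: 22.5
[477.40809221 233.2560464  228.49974164] [ 0.0033 -0.0028  1.    ] [ 0.71  0.73 -1.08  1.93 -0.4   0.79  0.22]
t cm [-3.82  0.17 -0.24] a deg [ -0.33 -90.19  -0.19] tool z [ 0.1  -0.61 -0.79] tcp [481.1 221.  187.4]
```

```bash
python3 -m inch '[{"fingers":-1,"tx":-0.5,"ty":0,"tz":0,"ax":0,"ay":-10,"az":0},{"fingers":-1,"tx":-1,"ty":0,"tz":0,"ax":0,"ay":-20,"az":0},{"fingers":-1,"tx":-1.5,"ty":0,"tz":0,"ax":0,"ay":-30,"az":0},{"fingers":-1,"tx":-2,"ty":0,"tz":0,"ax":0,"ay":-40,"az":0},{"fingers":-1,"tx":-2.5,"ty":0,"tz":0,"ax":0,"ay":-50,"az":0},{"fingers":-1,"tx":-3,"ty":0.1,"tz":0,"ax":0,"ay":-60,"az":0},{"fingers":-1,"tx":-3.5,"ty":0.15,"tz":-0.2,"ax":-0.3,"ay":-70,"az":-0.2},{"fingers":-1,"tx":-3.8,"ty":0.15,"tz":-0.2,"ax":-0.3,"ay":-80,"az":-0.2}]'
python3 -m inch '[{"fingers":-1,"tx":0,"ty":0,"tz":0,"ax":0,"ay":-10,"az":0},{"fingers":-1,"tx":0,"ty":0,"tz":0,"ax":0,"ay":-10,"az":0},{"fingers":-1,"tx":0,"ty":0,"tz":0,"ax":0,"ay":-10,"az":0}]'
python3 - <<'E'
from h import *
R,o=gnow("pick2.npz"); print(o,R[:,1].round(4),robot.read_state()["joint_pos"].round(2)); d=np.load("pick2.npz")
for h in (20,0): toPose(d["p"]+[0,0,h],d["r"])
E
```

```text
clock: 34.15
tool_pos: [482.0, 220.5, 188.8]
orientation: [1.768, 2.083, -0.435]
ft_force: [0.6, -1.3, -3.3]
width: 22.9
clock: 34.52
tool_pos: [481.6, 220.7, 187.8]
orientation: [1.67, 1.969, -0.566]
ft_force: [0.2, -0.6, -2.4]
width: 23.1
[479.52348372 232.84771854 200.4550153 ] [-0.1643  0.9864  0.005 ] [-0.58  0.59 -0.42  1.68  0.65  1.5  -1.09]
t cm [ 7.38 -0.03  9.51] a deg [-0.08 -0.29 -0.11]
t cm [ 8.6  -0.03 11.1 ] a deg [-0.08 -0.29 -0.11]
```

```bash
python3 -m inch '[{"fingers":-1,"tx":2,"ty":0,"tz":2.6,"ax":0,"ay":-0.3,"az":-0.1},{"fingers":-1,"tx":4.7,"ty":0,"tz":6.1,"ax":0,"ay":-0.3,"az":-0.1},{"fingers":-1,"tx":7.4,"ty":0,"tz":9.5,"ax":0,"ay":-0.3,"az":-0.1},{"fingers":-1,"tx":7.4,"ty":0,"tz":9.5,"ax":0,"ay":-0.3,"az":-0.1},{"fingers":-1,"tx":7.4,"ty":0,"tz":9.5,"ax":0,"ay":-0.3,"az":-0.1}]'
python3 - <<'E'
from h import *
R,o=gnow("pick2.npz"); print(o,R[:,1].round(4)); d=np.load("pick2.npz")
for h in (1,0): toPose(d["p"]+[0,0,h],d["r"])
E
```

```text
clock: 35.15
tool_pos: [482.5, 221.9, 69.6]
orientation: [1.665, 1.965, -0.567]
ft_force: [0.7, 0.6, -2.7]
width: 23.0
[480.43346187 234.03797055  82.16356329] [-0.1655  0.9862  0.    ]
t cm [ 1.25 -0.12  1.71] a deg [ 0.02 -0.   -0.1 ]
t cm [ 1.32 -0.12  1.78] a deg [ 0.02 -0.   -0.1 ]
```

```bash
python3 -m inch '[{"fingers":-1,"tx":0.4,"ty":-0.1,"tz":0.55,"ax":0,"ay":0,"az":-0.1},{"fingers":-1,"tx":0.9,"ty":-0.1,"tz":1.2,"ax":0,"ay":0,"az":-0.1},{"fingers":-1,"tx":1.25,"ty":-0.1,"tz":1.7,"ax":0,"ay":0,"az":-0.1},{"fingers":-1,"tx":1.25,"ty":-0.1,"tz":1.7,"ax":0,"ay":0,"az":-0.1}]'
python3 - <<'E'
from h import *
R,o=gnow("pick2.npz"); print(o,R[:,1].round(4)); d=np.load("pick2.npz")
for h in (0,-.5): toPose(d["p"]+[0,0,h],d["r"])
E
```

```text
clock: 35.65
tool_pos: [481.4, 221.8, 47.5]
orientation: [1.66, 1.967, -0.569]
ft_force: [1.4, 1.3, 6.6]
width: 22.7
[479.27670745 234.02261279  60.05870217] [-0.1694  0.9855 -0.0023]
t cm [-0.05  0.    0.05] a deg [0.12 0.13 0.11]
t cm [-0.02  0.    0.09] a deg [0.12 0.13 0.11]
```

It's seated, with 6.6 N of contact. Releasing and retreating.

```bash
python3 -m inch '[{"fingers":-0.3,"tx":0,"ty":0,"tz":0,"ax":0,"ay":0,"az":0},{"fingers":0.4,"tx":0,"ty":0,"tz":0,"ax":0,"ay":0,"az":0},{"fingers":0.4,"tx":0,"ty":0,"tz":0,"ax":0,"ay":0,"az":0},{"fingers":0.4,"tx":0,"ty":0,"tz":0,"ax":0,"ay":0,"az":0},{"fingers":0.4,"tx":0,"ty":0,"tz":-4,"ax":0,"ay":0,"az":0},{"fingers":0.4,"tx":0,"ty":0,"tz":-9,"ax":0,"ay":0,"az":0},{"fingers":0.4,"tx":0,"ty":0,"tz":-13,"ax":0,"ay":0,"az":0},{"fingers":0.4,"tx":0,"ty":0,"tz":-13,"ax":0,"ay":0,"az":0}]' 30
python3 - <<'E'
from h import *
p,im=snap("wrist","w10"); s=robot.read_state();print(s["ft_force"],s["width"])
for n,lo,hi in [("green",(45,80,25),(90,255,255)),("red",(0,130,50),(6,255,255))]:
    for c,st in blobs(im,lo,hi,60): print(n,c,st,np.round(onz(p,c,65)))
E
```

```text
clock: 36.65
tool_pos: [466.7, 303.8, 150.8]
orientation: [1.661, 1.972, -0.563]
ft_force: [0.2, 0.5, -0.6]
width: 59.9
[ 0.0894284   0.06372494 -1.43198884] 60.09787771810754
green [255.  157.6] [235, 143, 41, 21, 213] [471. 279.  65.]
red [118.3  84.6] [111, 56, 20, 62, 636] [372. 331.  65.]
red [254.3 223.9] [241, 217, 28, 11, 70] [491. 165.  65.]
```

View pics/w10.png

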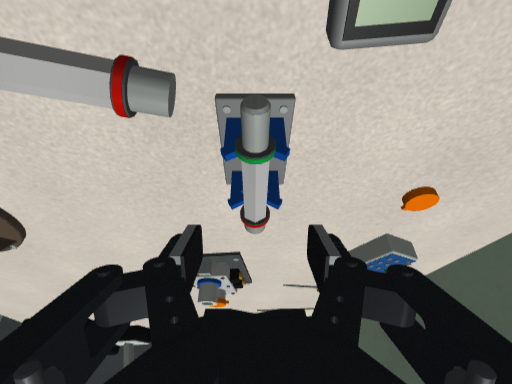

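The gauge lies level in both saddles (green band at (255,158), red at (254,224)), let go, with the fingers clear and the bystanders in place. Handing in.

```bash
python3 -c "
from workcell import order; print(order.job_done())"
```

```text
the job is handed in; nothing more can be done
None
```

The gauge check is done and handed in at about 37 s of the 72 s limit. The gauge lies let go in its rest.

- **Go end:** it entered the white port without any contact force. The collar met the rim at about 11 N, and the wrist picture showed it sitting on the rim all round. I drew it out and laid the gauge back in the rest.
- **No-go end:** I took the gauge again the other way round and stood it upright on the mouth, where it refused to enter. The sensor read 7.3–9.7 N for about 2 s. Adding the gauge's own weight, the press was roughly 10–12 N.
- **Centring of the no-go end:** the camera view was blocked there, so I took it from the position found with the go end, probably within about 1 mm. No picture confirms it.
- **Extra grip at the start:** my first grip leaned the wrong way for the go end. I let go and regripped before lifting anything, and the gauge stayed in the rest.
- **Last check:** the final wrist picture shows the gauge in both saddles with the fingers clear. The larger gauge was left alone and nothing on the bench looked disturbed.

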